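# Clear the toppled bottle and clean the cover seam

### The job

A square bottle has toppled onto the device on the bench: stand it upright in the drip tray and let go of it. Then take the stylus from its rest, set its ball tip down into the L-shaped seam at the free end of the long leg and draw it slowly (at most about 5 cm a second) round the corner to the end of the short leg, without the tip coming out on the way. Lay the stylus back in both saddles of its rest, leaving the bottle standing and the other things where they are.

Things in the scene. Friction and masses are not known exactly. Their poses are not given: they have to be found in the camera images.
- case: electronic device, flat box fixed to the bench, 150 (x) by 190 (y) by 50 mm high; grey frame, aluminium cover with vent slots. A dark L-shaped seam, an open channel 12 mm wide, 6 mm deep, closed at its ends, runs in its flat top between frame and cover, the long leg on the robot's side. Origin: centre of its underside, z up; yaw within 0.3 rad of square to the robot
- seam_start (a point): centre line of the seam at its start, the free end of the long leg (long leg 130 mm, along the case's -y), at the level of the case's top, 6 mm above the channel floor; case frame (-0.040, 0.075, 0.050). The channel goes on 6 mm beyond this point
- seam_corner (a point): centre line of the seam at its right-angled corner, level with the case's top; case frame (-0.040, -0.055, 0.050)
- seam_end (a point): centre line of the seam at its end, the free end of the short leg (short leg 80 mm, along the case's +x), level with the case's top; case frame (0.040, -0.055, 0.050). The channel goes on 6 mm beyond this point
- bottle: white plastic bottle, square body 48 x 48 mm, 86 mm tall, then a shoulder and a round black cap, 26 mm across, up to 120 mm; 0.14 to 0.26 kg. At the start it lies on a flat side on the case, across the seam, cap roughly towards the robot. Origin: centre of its base, z axis from base to cap, x and y square to its sides
- tray: shallow square steel drip tray fixed to the bench, 120 x 120 mm outside, rim 9 mm high and 4 mm thick, inner floor 4 mm above the bench; origin at the centre of its underside. Stands to the left or to the right of the case
- rest: aluminium rest fixed to the bench beside the case, across from the tray: base 130 x 60 x 6 mm, two open saddles 84 mm apart along its x, 10 mm thick; saddle floors 36 mm above the bench, slots 26 mm wide flaring at the top, prongs up to 57 mm. Origin: centre of its underside. The stylus lies along x in both saddles, axis 45 mm above the bench, its middle free for the fingers
- stylus: seam-cleaning stylus, 159 mm long: square black handle 110 mm long, 18 x 18 mm, then a cone 20 mm long, a thin steel shank of 4.4 mm diameter and a steel ball tip of 8 mm diameter; 50 to 90 g. Origin at the centre of the handle, x axis along it towards the tip. At the start it lies level in the rest
- stylus_tip (a point): centre of the stylus's 8 mm ball tip, 100 mm from the stylus's origin along its x. With the ball on the channel floor this point is 2 mm below the case's top; with the ball on the case's top, 4 mm above it
- driver: bystander: screwdriver, 160 mm long, lying on the bench; origin at the underside, x axis towards its blade
- tub: bystander: clear open plastic tub, 100 mm across, 75 mm high; origin at the centre of its underside
- heatsink: bystander: finned aluminium heat sink, 70 x 60 x 30 mm; origin at the centre of its underside
- glue: bystander: white adhesive tube lying flat, about 155 mm long, 36 wide, 22 high; origin at its underside
- jar: bystander: small amber jar, 48 mm across, 50 mm high; origin at the centre of its underside
- tape: bystander: roll of brown tape lying flat, 80 mm across, 18 mm high; origin at the centre of its underside

How it is judged:
By the outcome, as a careful person would: the job done as asked, in the order asked, and still so for the second after the job is handed in, with the robot touching nothing.
It also fails if it takes over 72 s, if anything falls off the work surface, if the arm or the gripper's body presses on something with over 40 N, if the wrist force passes 120 N, or if a joint passes its speed limit or range.

### The arm

A 7-joint arm with a two-finger parallel gripper is mounted at the origin on the work surface. World frame = base frame: x ahead of the robot, y to its left, z up, the work surface at z = 0. Lengths are in mm, angles in degrees, forces in N, time in s.
With the tool pointing down it reaches from about 425 to 875 mm from the base axis. Payload 8.4 kg.
Tool frame: the origin (TCP) lies midway between the tips of the shut fingers; the grasp point (between the pads) lies 19 mm behind it; z points along the fingers, y is the line along which they close (so a half turn about z gives the same grasp; the last joint's range is limited). The gripper opens to 87 mm and grips with 3 to 60 N. Pads are 19 mm wide; open, the fingers measure 117 mm over their backs; the gripper's body (75 mm by 190 mm) begins 51 mm behind the grasp point.
Start: joints at [-82.345, 19.091, 2.286, 83.961, -0.768, 76.965, -3.352], TCP at [149.96, 632.435, 197.746] pointing down, gripper open.
Joint ranges: [-147.57, 147.57], [-21.85, 119.76], [-74.77, 79.35], [14.55, 137.4], [-85.83, 265.84], [4.83, 119.75], [-152.11, 152.11]. Speed limits (degrees/s): [127.2, 127.2, 159.86, 159.86, 180, 180, 180].

### API

Orientations are given as [roll, pitch, yaw] about the fixed x, y, z axes, in that order (R = Rz(yaw) Ry(pitch) Rx(roll)).
In Python, from workcell import r gives the robot as it stands.
- The arm moves only by the tool step_arm, never from a script. Its argument "rows" is text: rows parted by semicolons, each of 5 numbers parted by spaces: the shift along the tool's x, y, z in mm, then the turn about the tool's z in degrees, then the opening, from -1 (shut) to 1 (fully open). In form: dx dy dz twist fingers; .... A call has exactly 10 rows; each row shifts and turns the commanded pose from where the row before left it, along the tool's axes as they then stand; what a row does not reach is not made up. A row lasts 1/10 s, in which the tool goes at most 50 mm and 8.59 degrees, less where a joint would pass 70% of its speed; a pose out of reach is approached as far as the arm can. A call with a gripper value outside its range is refused whole. The fingers move at their own pace and stop on an object; "newtons" is the grip in N (left out, the last holds). Time passes only in rows, so rows that do not move let the fingers close, or fill a call up. It gives the time, the measured TCP pose, the force, the opening and the grip force at its end, in the units of the state.
- r.get_state(): the state, without advancing time (a new reading comes with each control period).
- r.snapshot(name): name is "scene" or "top" or "wrist"; returns a dict with "img" (420x560x3 uint8, blue, green, red), "fx", "fy", "cx", "cy" (pixels), "k1" (the pictures are not rectified: a ray, as slopes to the right and down, at radius r is drawn at 1 + k1 r^2 times it, then the intrinsics apply), "view" (4x4, takes a point from world to camera coordinates). Camera axes: x right, y up, looking along -z (the intrinsics and any distortion apply to the point x, -y, -z); pixel columns grow to the right and rows downward; lengths in mm; the calibration is good to about 2 mm. A picture is of the moment at which its call begins. There is no depth.
- r.close_job(): hands the job in; it is judged then, once.
Trained networks look in the newest picture that a camera, given by its name, has taken for a name from the list of things; names that differ only in an ending like _2 or _b are one class to them, and where a whole thing is asked for, a point or a joint stands for the part that bears it (a point fixed in the world has none). Each returns a list of dicts, best first, with "p" (0 to 1); they miss things now and then, are a little off and sometimes report something else, mostly with a low value. They report only what shows in the picture. A call takes as long as a camera call.
- r.silhouettes(camera, thing): "pixels" (420x560 bool, what is visible of it) and "position" ([column, row] in pixels, amid what is visible of it).
The state is a dict: "clock": time; "joint_positions": joint angles; "joint_vel": joint speeds; "joint_torque": joint torques, N m; "eef_pos": TCP position; "eef_rot": TCP orientation; "force": force on the tool from outside, world axes, zero at the start; "wrist_torque": the same for the moment, N m; "gripper_width": finger opening in mm; "finger_force": force on a finger pad.
Only numpy, scipy, OpenCV 4.12 (cv2) and the standard library are available. Lean on these libraries where they do the work, as an engineer would, in place of code of your own. Each camera call takes 0.05 s, during which the arm holds its last target. There are 200 camera calls.

## Working session

There is one attempt and no reset: what is moved stays moved. The work goes in short steps, Python scripts to look and compute and a tool call to move; the robot and the scene stay as the last step left them, time stands still between calls to the robot, and variables do not carry over. Pictures are saved under pics/ and viewed, at most 10 in all, crops included, and the job is handed in when it is done.

Besides the shell and the picture viewer there is one more tool, called after ">>>" in YAML: its name, and indented under it one key for each argument. step_arm: Moves the arm, as the interface text tells. Its arguments: {"type":"object","properties":{"rows":{"type":"string"},"newtons":{"type":"number"}},"required":["rows"]}

```bash
ls; mkdir -p pics
python3 - <<'E'
from workcell import r
import cv2,numpy as np
for n in("scene","top"):
    s=r.snapshot(n); cv2.imwrite(f"pics/{n}0.png",s["img"]); print(n,s["fx"],s["fy"],s["cx"],s["cy"],s["k1"]); print(np.round(s["view"],3).tolist())
    for t in("case","bottle","tray","rest","stylus","driver","tub","heatsink","glue","jar","tape"):
        o=r.silhouettes(n,t)
        print(t,[(round(d["p"],2),np.round(d["position"]).tolist(),int(d["pixels"].sum())) for d in o[:2]])
print(r.get_state())
E
```

```text
pics
scene 413.6431801141892 413.6431801141892 286.49565900421635 211.73941412736255 -0.06688179275779937
[[-0.452, 0.892, -0.023, 270.193], [-0.559, -0.263, 0.786, 262.882], [0.695, 0.368, 0.617, -1400.376], [0.0, 0.0, 0.0, 1.0]]
case [(0.87, [282.0, 244.0], 4236)]
bottle [(0.65, [295.0, 234.0], 1135), (0.29, [204.0, 164.0], 209)]
tray [(0.82, [427.0, 257.0], 2209), (0.21, [242.0, 293.0], 1025)]
rest [(0.78, [208.0, 177.0], 598)]
stylus [(0.6, [204.0, 166.0], 297)]
driver [(0.72, [296.0, 187.0], 241)]
tub [(0.69, [396.0, 312.0], 2773)]
heatsink [(0.93, [142.0, 238.0], 834), (0.6, [362.0, 285.0], 663)]
glue [(0.56, [241.0, 296.0], 1118)]
jar [(0.98, [358.0, 286.0], 638)]
tape [(0.68, [193.0, 243.0], 574), (0.29, [276.0, 246.0], 4084)]
top 535.6348559798785 535.6348559798785 275.72970342180724 208.98172749036837 -0.028765136137868883
[[-0.005, -1.0, 0.01, -4.7], [0.998, -0.004, 0.06, -612.361], [-0.06, 0.01, 0.998, -1116.696], [0.0, 0.0, 0.0, 1.0]]
case [(0.96, [274.0, 204.0], 5431), (0.39, [251.0, 197.0], 1335)]
bottle [(0.88, [252.0, 197.0], 1305)]
tray [(0.73, [124.0, 261.0], 3173)
[... 344 characters left out ...]
tions': array([-82.34297361,  19.09133299,   2.2861403 ,  83.96211681,
        -0.76776764,  76.96639419,  -3.35124517]), 'joint_vel': array([ 0.01259319, -0.02885249,  0.10096492,  0.08804007,  0.00334804,
        0.10207901,  0.03008306]), 'joint_torque': array([-1.06778418e-03, -6.56116533e+01,  1.33202098e+00, -4.04063988e+01,
       -6.00861828e-02,  3.54007166e-02,  4.42879116e-05]), 'eef_pos': array([149.98555778, 632.41371644, 197.73407941]), 'eef_rot': array([-1.79995366e+02, -1.40561450e-04,  1.66657988e+02]), 'force': array([0.54290088, 0.16336161, 0.21534176]), 'wrist_torque': array([ 0.02058294,  0.04025296, -0.01705102]), 'finger_force': 0.0, 'gripper_width': 87.36379735184452}
```

Run:
```python
import cv2
a=cv2.imread("pics/top0.png");cv2.imwrite("pics/top0b.png",cv2.resize(a[100:340,60:480],(798,456),interpolation=cv2.INTER_CUBIC))
a=cv2.imread("pics/scene0.png");cv2.imwrite("pics/scene0b.png",cv2.resize(a[120:345,150:500],(798,513),interpolation=cv2.INTER_CUBIC))
```

```text
(no output)
```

View pics/top0b.png

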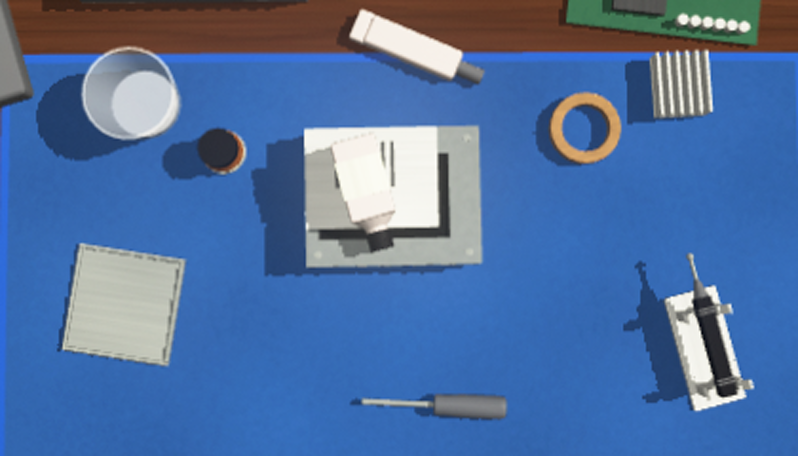

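View pics/scene0b.png

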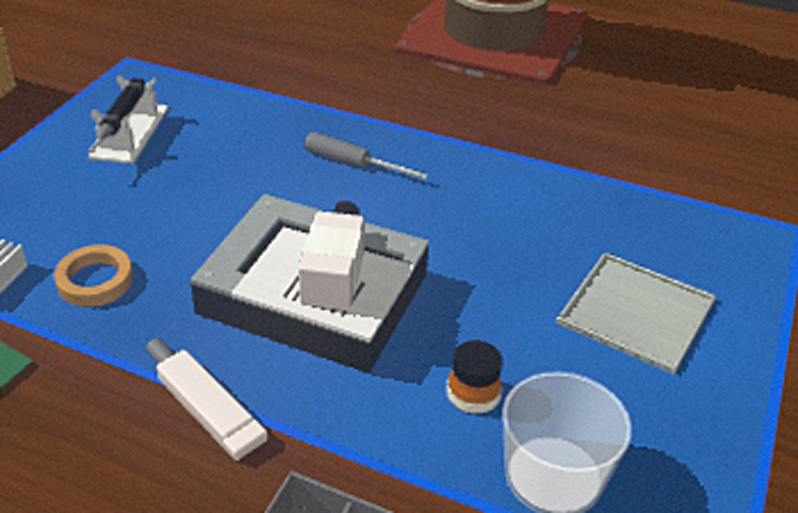

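```bash
cat > h.py <<'E'
from workcell import r
import cv2,numpy as np
def ray(s,uv):
    K=np.array([[s["fx"],0,s["cx"]],[0,s["fy"],s["cy"]],[0,0,1]])
    p=cv2.undistortPoints(np.asarray(uv,float).reshape(-1,1,2),K,np.array([s["k1"],0,0,0.]))[:,0]
    V=np.asarray(s["view"]);R=V[:3,:3];c=-R.T@V[:3,3]
    return c,np.c_[p[:,0],-p[:,1],-np.ones(len(p))]@R
def plane(s,uv,z):
    c,d=ray(s,uv);return (c+d*((z-c[2])/d[:,2])[:,None])[:,:2]
def proj(s,P):
    V=np.asarray(s["view"]);q=np.atleast_2d(P)@V[:3,:3].T+V[:3,3];x=q[:,0]/-q[:,2];y=q[:,1]/q[:,2]
    f=1+s["k1"]*(x*x+y*y);return np.c_[s["cx"]+s["fx"]*x*f,s["cy"]+s["fy"]*y*f]
def contour(m):
    return max(cv2.findContours(m.astype(np.uint8),cv2.RETR_EXTERNAL,cv2.CHAIN_APPROX_NONE)[0],key=cv2.contourArea)[:,0]
def rect(s,m,z):
    return cv2.minAreaRect(plane(s,contour(m),z).astype(np.float32))
def mask(cam,t):
    o=r.silhouettes(cam,t);return o[0]["pixels"]
def rectify(s,x0,x1,y0,y1,z,k=4): # image: up=+x left=+y, k px/mm
    X,Y=np.meshgrid(np.arange(x1,x0,-1/k),np.arange(y1,y0,-1/k),indexing="ij")
    uv=proj(s,np.c_[X.ravel(),Y.ravel(),np.full(X.size,z)]).astype(np.float32).reshape(*X.shape,2)
    return cv2.remap(s["img"],uv[...,0],uv[...,1],cv2.INTER_CUBIC)
E
python3 - <<'E'
from h import *
s=r.snapshot("top")
for t,z in(("case",50),("tray",9),("bottle",80),("stylus",48),("rest",6),("jar",50),("tub",75),("driver",10),("tape",18),("heatsink",30)):
    q=rect(s,mask("top",t),z); print(t,np.round(q[0],1),np.round(q[1],1),round(q[2],1))
m=mask("top","bottle");p=plane(s,np.argwhere(m)[:,::-1],80)
for x in range(520,720,8):
    y=p[abs(p[:,0]-x)<4,1]
    if len(y):print(x,y.min().round(),y.max().round())
cv2.imwrite("pics/case_r.png",rectify(s,515,725,-110,110,50,3))
cv2.imwrite("pics/rest_r.png",rectify(s,390,590,-400,-250,45,4)[:,:])
E
```

```text
case [623.5  11.8] [153.  191.6] 0.1
tray [506.1 312.8] [123.5 122.2] 80.9
bottle [625.8  40.4] [122.1  49.8] 13.3
stylus [ 481.7 -330.3] [160.   25.2] 15.0
rest [ 450.7 -324.3] [133.1  36.5] 14.1
jar [673.4 198.5] [49.8 45.7] 89.8
tub [731.1 290.9] [104.  100.2] 89.7
driver [394.8 -32.7] [161.3  26.3] 86.4
tape [ 700.3 -203.9] [83.7 79.6] 89.8
heatsink [ 747.7 -310.2] [75.1 67. ] 1.8
568 15.0 37.0
576 15.0 37.0
584 17.0 41.0
592 19.0 53.0
600 13.0 57.0
608 13.0 59.0
616 13.0 63.0
624 15.0 65.0
632 17.0 67.0
640 19.0 69.0
648 21.0 71.0
656 24.0 73.0
664 26.0 75.0
672 26.0 75.0
680 28.0 73.0
688 30.0 49.0
```

View pics/case_r.png

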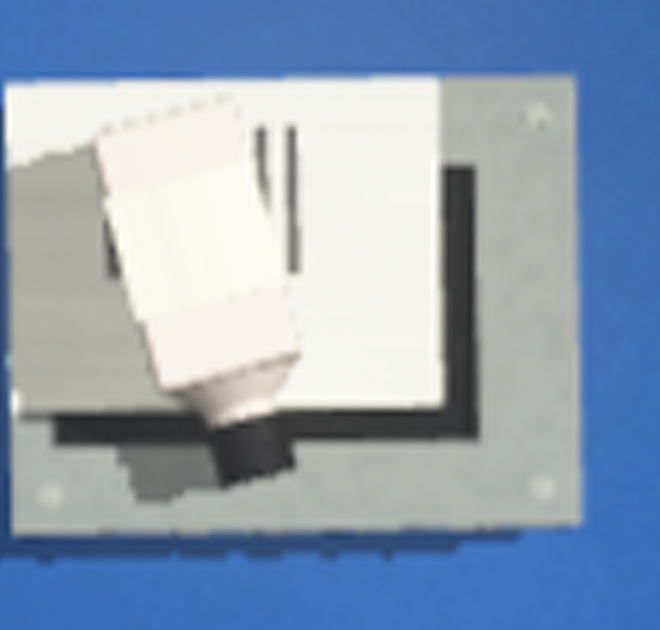

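View pics/rest_r.png

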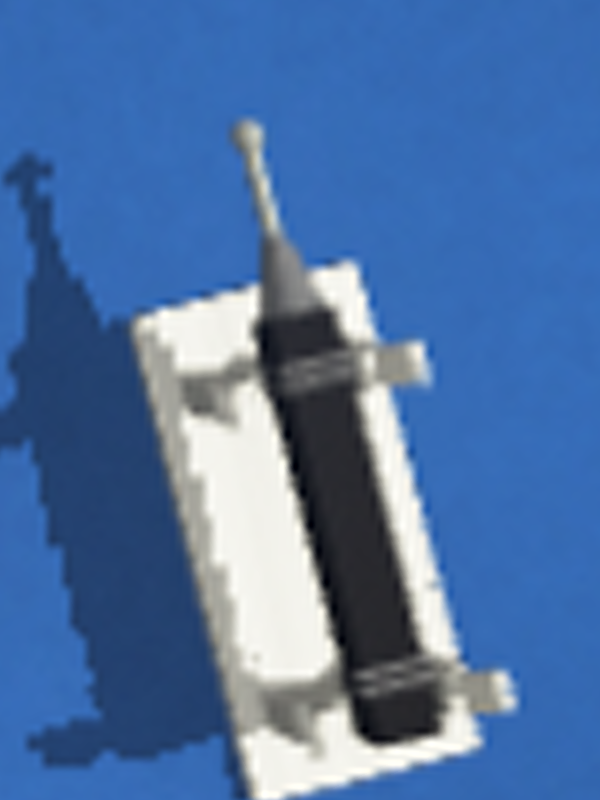

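>>> step_arm:
  rows: "-20 -16 0 0 1; -36.5 -29.7 0 0 1; -36.5 -29.7 0 0 1; -36.5 -29.7 0 0 1; -36.5 -29.7 0 0 1; -36.5 -29.7 0 0 1; -36.5 -29.7 0 0 1; -36.5 -29.7 0 0 1; -36.5 -29.7 0 0 1; -36.5 -29.7 0 0 1"

```text
clock: 2.8
eef_pos: [424.6, 274.7, 198.1]
eef_rot: [180.0, 0.0, 166.7]
force: [0.7, 0.6, -0.3]
gripper_width: 87.0
finger_force: 0.0
```

>>> step_arm:
  rows: "-36.5 -29.7 0 0 1; -36.5 -29.7 0 0 1; -36.5 -29.7 0 0 1; -36.5 -29.7 0 0 1; -36.5 -29.7 0 0 1; -36.5 -29.7 0 0 1; -16 -13.7 0 0 1; 0 0 0 8.5 1; 0 0 0 8.5 1; 0 0 0 8.5 1"

```text
clock: 3.8
eef_pos: [608.2, 35.1, 197.7]
eef_rot: [-180.0, 0.0, 140.8]
force: [-0.4, 0.5, -0.1]
gripper_width: 86.7
finger_force: 0.0
```

>>> step_arm:
  rows: "0 0 0 8.5 1; 0 0 0 8.5 1; 0 0 0 8.5 1; 0 0 0 8.5 1; 0 0 0 8.5 1; 0 0 0 8.5 1; 0 0 0 8.5 1; 0 0 0 8.5 1; 0 0 0 8.5 1; 0 0 0 8.5 1"

```text
clock: 4.8
eef_pos: [608.1, 35.6, 197.9]
eef_rot: [180.0, -0.0, 55.8]
force: [0.3, 0.8, 0.4]
gripper_width: 87.2
finger_force: 0.0
```

>>> step_arm:
  rows: "0 0 0 8.5 1; 0 0 0 8.5 1; 0 0 0 8.5 1; 0 0 0 8.5 1; 0 0 0 8.5 1; 0 0 0 0.7 1; 0 0 0 0 1; 0 0 0 0 1; 0 0 0 0 1; 0 0 0 0 1"

```text
clock: 5.8
eef_pos: [608.1, 35.4, 197.8]
eef_rot: [-180.0, -0.0, 13.0]
force: [0.4, 0.6, -0.3]
gripper_width: 87.4
finger_force: 0.0
```

>>> step_arm:
  rows: "0 1 20 0 1; 0 0 35 0 1; 0 0 35 0 1; 0 0 30 0 1; 0 0 20 0 1; 0 0 0 0 -1; 0 0 0 0 -1; 0 0 0 0 -1; 0 0 0 0 -1; 0 0 0 0 -1"
  newtons: 5

```text
clock: 6.8
eef_pos: [608.9, 34.6, 58.7]
eef_rot: [-180.0, -0.1, 13.0]
force: [-0.3, -0.3, -0.1]
gripper_width: 54.9
finger_force: 0.0
```

>>> step_arm:
  rows: "0 0 0 0 -1; 0 0 0 0 -1; 0 0 0 0 -1; 0 0 -3 0 -1; 0 0 -6 0 -1; 0 0 -8 0 -1; 0 0 -8 0 -1; 0 0 -8 0 -1; 0 0 -8 0 -1; 0 0 0 0 -1"

```text
clock: 7.8
eef_pos: [609.0, 34.4, 100.1]
eef_rot: [180.0, -0.1, 13.0]
force: [-0.7, -0.2, -2.7]
gripper_width: 47.8
finger_force: 5.0
```

Run:
```python
from h import *
s=r.snapshot("scene"); cv2.imwrite("pics/s1.png",cv2.resize(s["img"][120:345,150:500],(700,450)))
print(r.get_state()["force"],r.get_state()["finger_force"])
```

```text
[ 0.38539721 -0.0630938  -3.25339644] 4.999978691339493
```

View pics/s1.png

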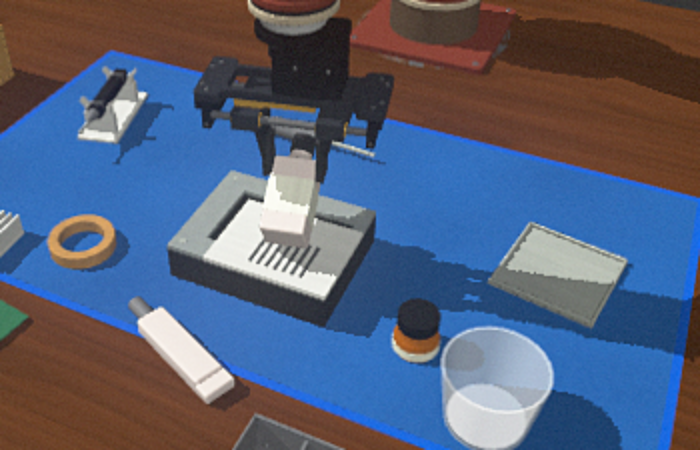

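>>> step_arm:
  rows: "0 0 -8 0 -1; 0 0 -10 0 -1; 0 0 -12 0 -1; 0 0 -12 0 -1; 0 0 -12 0 -1; 0 0 -12 0 -1; 0 0 -12 0 -1; 0 0 -6 0 -1; 0 0 0 0 -1; 0 0 0 0 -1"
  newtons: 4

```text
clock: 8.85
eef_pos: [608.1, 34.6, 182.5]
eef_rot: [-180.0, 0.0, 13.0]
force: [-0.1, 0.2, -2.5]
gripper_width: 48.0
finger_force: 4.0
```

Run:
```python
from h import *
st=r.get_state()
s=r.snapshot("scene"); cv2.imwrite("pics/s2.png",cv2.resize(s["img"][60:285,200:450],(667,600)))
print(st["force"],st["finger_force"],st["wrist_torque"],proj(s,[st["eef_pos"]]))
s2=r.snapshot("top");m=mask("top","bottle");q=plane(s2,contour(m),100);print(q.min(0),q.max(0),rect(s2,m,100))
```

```text
[-0.09004718  0.23864142 -2.4989382 ] 3.9999065548181534 [-0.08042852  0.15858058  0.02186414] [[297.10987399 183.993198  ]]Traceback (most recent call last):
  File "<stdin>", line 5, in <module>
  File "h.py", line 18, in mask
    o=r.silhouettes(cam,t);return o[0]["pixels"]
                                  ~^^^
IndexError: list index out of range
```

View pics/s2.png

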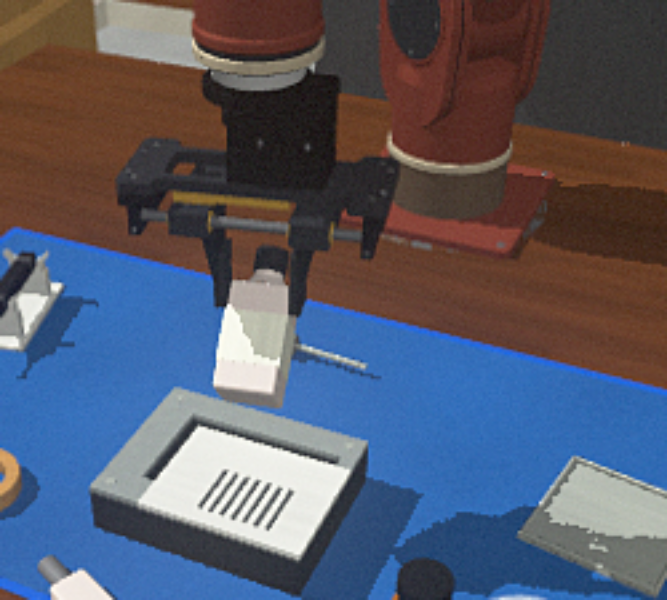

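```bash
cat > fit.py <<'E'
from h import *
def bottle_fit():
    s=r.snapshot("scene");o=r.silhouettes("scene","bottle");m=o[0]["pixels"]
    st=r.get_state();e=st["eef_pos"];ps=np.radians(st["eef_rot"][2]);ux=np.array([np.cos(ps),np.sin(ps),0]);uy=np.array([-np.sin(ps),np.cos(ps),0]);uz=np.array([0,0,1.])
    res=[]
    for a in (74,78,82):
      for th in range(0,92,4):
        t=np.radians(th);d=np.sin(t)*ux-np.cos(t)*uz;n=np.cos(t)*ux+np.sin(t)*uz
        g=e+19*uz
        P=[g+d*l+n*p+uy*q for l,w in((a,24),(a-86,24),(a-94,13),(a-120,13)) for p in(-w,w) for q in(-w,w)]
        h=cv2.convexHull(proj(s,np.array(P)).astype(np.float32)).astype(np.int32)
        k=np.zeros(m.shape,np.uint8);cv2.fillConvexPoly(k,h,1)
        res.append(((k.astype(bool)&m).sum()/(k.astype(bool)|m).sum(),th,a))
    return sorted(res)[::-1][:5],round(o[0]["p"],2),int(m.sum())
if __name__=="__main__":print(bottle_fit())
E
python3 fit.py
```

```text
([(np.float64(0.8159392789373814), 0, 74), (np.float64(0.8083795440542206), 8, 74), (np.float64(0.806592039800995), 4, 74), (np.float64(0.805234327449787), 20, 74), (np.float64(0.804677623261694), 4, 78)], 0.94, 1333)
```

>>> step_arm:
  rows: "-1 -10 0 0 -1; -2 -18 0 0 -1; -3 -25 0 0 -1; -4 -32 0 0 -1; -4 -32 0 0 -1; -4 -32 0 0 -1; -4 -32 0 0 -1; -4 -32 0 0 -1; -4 -32 0 0 -1; -3 -25 0 0 -1"
  newtons: 6

```text
clock: 10.1
eef_pos: [513.9, 293.2, 182.6]
eef_rot: [-180.0, 0.0, 13.1]
force: [0.7, 0.2, -2.3]
gripper_width: 47.8
finger_force: 6.0
```

>>> step_arm:
  rows: "-2 -15 0 0 -1; -2 -9 0 0 -1; 0 0 10 0 -1; 0 0 20 0 -1; 0 0 22 0 -1; 0 0 20 0 -1; 0 0 10 0 -1; 0 0 5 0 -1; 0 0 3 0 -1; 0 0 0 0 -1"

```text
clock: 11.1
eef_pos: [506.7, 312.4, 93.1]
eef_rot: [-180.0, -0.0, 12.9]
force: [-0.8, -0.7, -2.2]
gripper_width: 47.9
finger_force: 6.0
```

>>> step_arm:
  rows: "0 0 7 0 -1; 0 0 7 0 -1; 0 0 5 0 -1; 0 0 3 0 -1; 0 0 2 0 -1; 0 0 1 0 -1; 0 0 1 0 -1; 0 0 0 0 -1; 0 0 0 0 -1; 0 0 0 0 -1"
  newtons: 5

```text
clock: 12.1
eef_pos: [506.4, 312.7, 66.9]
eef_rot: [-180.0, -0.0, 13.0]
force: [0.7, 0.6, -1.9]
gripper_width: 48.4
finger_force: 5.0
```

Run:
```python
from h import *
s=r.snapshot("scene"); cv2.imwrite("pics/s3.png",cv2.resize(s["img"][130:310,340:520],(600,600)))
print(r.get_state()["force"])
```

```text
[-0.40525483 -0.65465798 -1.87446404]
```

View pics/s3.png

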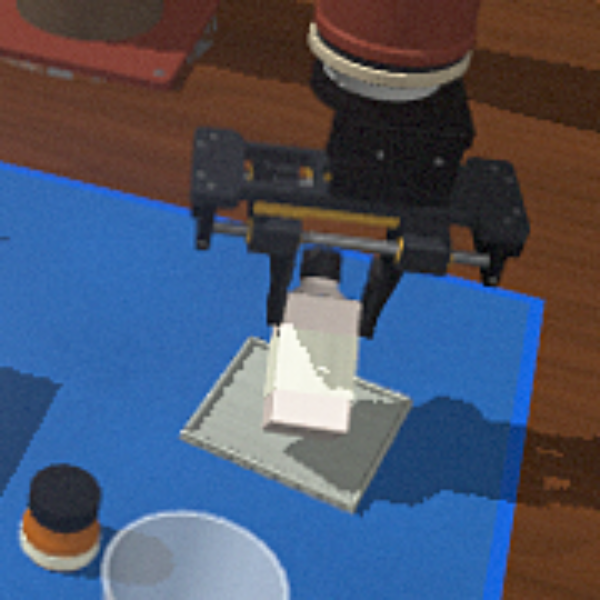

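>>> step_arm:
  rows: "0 0 1 0 -1; 0 0 1 0 -1; 0 0 1 0 -1; 0 0 0 0 -1; 0 0 0 0 -1; 0 0 0 0 -1; 0 0 0 0 -1; 0 0 0 0 -1; 0 0 0 0 -1; 0 0 0 0 -1"
  newtons: 4

```text
clock: 13.15
eef_pos: [506.3, 312.7, 63.8]
eef_rot: [180.0, -0.0, 13.0]
force: [-0.3, -0.5, -2.0]
gripper_width: 48.2
finger_force: 4.0
```

>>> step_arm:
  rows: "0 0 1 0 -1; 0 0 1 0 -1; 0 0 1 0 -1; 0 0 1 0 -1; 0 0 0 0 -1; 0 0 0 0 -1; 0 0 0 0 -1; 0 0 0 0 -1; 0 0 0 0 -1; 0 0 0 0 -1"

```text
clock: 14.15
eef_pos: [506.3, 312.7, 59.8]
eef_rot: [180.0, 0.0, 13.0]
force: [0.3, -0.2, -1.5]
gripper_width: 48.1
finger_force: 4.0
```

>>> step_arm:
  rows: "0 0 1 0 -1; 0 0 0 0 -1; 0 0 1 0 -1; 0 0 0 0 -1; 0 0 1 0 -1; 0 0 0 0 -1; 0 0 0 0 -1; 0 0 0 0 -1; 0 0 0 0 -1; 0 0 0 0 -1"

```text
clock: 15.15
eef_pos: [506.3, 312.7, 56.8]
eef_rot: [-180.0, -0.0, 13.0]
force: [-1.0, 0.1, -2.4]
gripper_width: 48.2
finger_force: 4.0
```

Run:
```python
from fit import *
print(bottle_fit());f=[]
for i in range(4): r.snapshot("scene");f.append(r.get_state()["force"])
print(np.mean(f,0))
```

```text
([(np.float64(0.8295687885010267), 48, 74), (np.float64(0.8236120871398454), 4, 74), (np.float64(0.8219645293315143), 32, 74), (np.float64(0.8187964841108857), 56, 74), (np.float64(0.8183050847457627), 44, 74)], 0.97, 1219)
[-0.03584151 -0.18880291 -2.60275072]
```

Run:
```python
from h import *
from scipy.optimize import least_squares
s=r.snapshot("scene")
e=np.array([506.4,312.7,66.9]);ps=np.radians(13);ux=np.array([np.cos(ps),np.sin(ps),0]);uy=np.array([-np.sin(ps),np.cos(ps),0]);uz=np.array([0,0,1.])
C=np.array([[419.5,258.4],[444.4,259.6],[427.6,217],[448.6,220]])
def P(v):
    a,t=v;d=np.sin(t)*ux-np.cos(t)*uz;n=np.cos(t)*ux+np.sin(t)*uz;g=e+19*uz
    return np.array([g+d*l+n*24+uy*q for l in(a,a-86) for q in(-24,24)])
for t0 in(0,.4,.9,1.3):
    f=least_squares(lambda v:(proj(s,P(v))-C).ravel(),[78,t0]);print(f.x[0],np.degrees(f.x[1]),f.cost,np.round(f.fun,1))
cv2.imwrite("pics/w1.png",r.snapshot("wrist")["img"])
```

```text
64.29146083556712 36.24747564276677 3.495802801277615 [ 0.8 -1.1 -0.7  1.1 -1.6 -0.1  1.  -0. ]
64.29145686820198 36.24746469538013 3.4958028012845093 [ 0.8 -1.1 -0.7  1.1 -1.6 -0.1  1.  -0. ]
64.29147225754004 36.24750702600821 3.4958028012708193 [ 0.8 -1.1 -0.7  1.1 -1.6 -0.1  1.  -0. ]
64.29148370067688 36.24753859594473 3.49580280128302 [ 0.8 -1.1 -0.7  1.1 -1.6 -0.1  1.  -0. ]
```

View pics/w1.png

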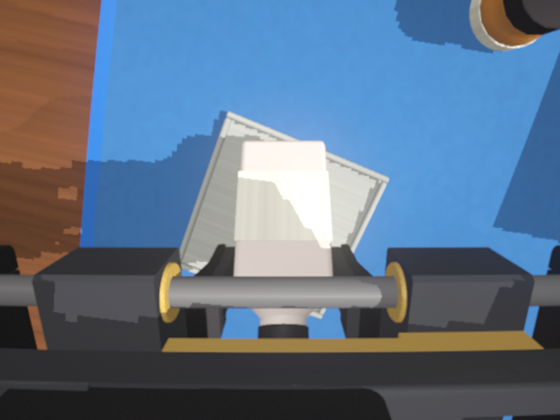

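>>> step_arm:
  rows: "0 0 1 0 -1; 0 0 0 0 -1; 0 0 1 0 -1; 0 0 0 0 -1; 0 0 1 0 -1; 0 0 0 0 -1; 0 0 0 0 -1; 0 0 0 0 -1; 0 0 0 0 -1; 0 0 0 0 -1"

```text
clock: 16.55
eef_pos: [506.3, 312.7, 53.8]
eef_rot: [180.0, -0.0, 13.0]
force: [1.0, 0.1, -2.5]
gripper_width: 47.9
finger_force: 4.0
```

```bash
cat > f.py <<'E'
from h import *
f=[]
for i in range(4): r.snapshot("top");f.append(r.get_state()["force"])
st=r.get_state()
print(np.round(np.mean(f,0),2),st["eef_pos"].round(1),st["eef_rot"][2].round(1),round(st["gripper_width"],1),st["clock"])
E
python3 f.py
python3 - <<'E'
from h import *
s=r.snapshot("wrist");print(np.round(s["view"],3).tolist(),r.get_state()["eef_pos"],s["fx"],s["cx"],s["cy"],s["k1"])
E
```

```text
[ 0.05 -0.19 -2.21] [506.3 312.7  53.8] 13.0 48.0 16.75
[[0.225, -0.974, 0.0, 190.829], [0.941, 0.217, -0.26, -551.301], [0.253, 0.059, 0.966, -398.424], [0.0, 0.0, 0.0, 1.0]] [506.28552071 312.64618651  53.74593356] 341.62481407172686 282.790561983582 212.65734896046098 -0.038278329321849595
```

Run:
```python
from h import *
from scipy.optimize import least_squares
s=r.snapshot("wrist")  # camera fixed to tool: use current TCP
e=r.get_state()["eef_pos"];ps=np.radians(13);ux=np.array([np.cos(ps),np.sin(ps),0]);uy=np.array([-np.sin(ps),np.cos(ps),0]);uz=np.array([0,0,1.])
cv2.imwrite("pics/w2.png",s["img"])
g=cv2.cvtColor(s["img"],cv2.COLOR_BGR2GRAY).astype(int)
o=r.silhouettes("wrist","bottle")
m=o[0]["pixels"];rows=np.where(m.sum(1)>40)[0];print(rows.min(),rows.max())
for y in range(rows.min()-3,rows.max()+1,6):
    c=np.where(m[y])[0]; print(y,c.min() if len(c) else 0,c.max() if len(c) else 0,s["img"][y,265].tolist(),end="; ")
print()
C=np.array([[324,142],[243,142],[329,171],[237,171],[332,240],[235,240]],float)
def P(v):
    a,t,o=v[:3];d=np.sin(t)*ux-np.cos(t)*uz;n=np.cos(t)*ux+np.sin(t)*uz;g=e+19*uz+o*ux
    return np.array([g+d*l+n*24+uy*q for l in(a,a-v[3],a-86+v[3]) for q in(-24,24)])
for t0 in(0.1,.6,1.):
    f=least_squares(lambda v:np.r_[(proj(s,P(v))-C).ravel(),v[2],(v[3]-21)/2],[70,t0,0,21]);print(f.x[0],np.degrees(f.x[1]),f.x[2:],f.cost,np.round(f.fun,1))
```

```text
140 336
137 0 0 [216, 223, 222]; 143 243 322 [239, 246, 255]; 149 241 324 [240, 247, 255]; 155 241 324 [241, 248, 255]; 161 241 324 [241, 248, 255]; 167 240 325 [241, 248, 255]; 173 238 327 [243, 255, 255]; 179 238 327 [244, 255, 255]; 185 237 328 [200, 213, 216]; 191 237 328 [200, 213, 216]; 197 237 328 [199, 213, 215]; 203 236 328 [199, 213, 215]; 209 236 328 [199, 212, 215]; 215 235 329 [199, 212, 215]; 221 234 330 [199, 212, 214]; 227 235 330 [198, 212, 214]; 233 234 331 [199, 212, 214]; 239 234 331 [197, 210, 213]; 245 235 329 [199, 206, 216]; 251 235 329 [199, 206, 217]; 257 234 330 [199, 206, 217]; 263 234 331 [200, 206, 216]; 269 234 331 [199, 206, 216]; 275 235 330 [193, 200, 210]; 281 0 0 [121, 122, 124]; 287 0 0 [144, 144, 146]; 293 0 0 [163, 163, 167]; 299 0 0 [158, 158, 161]; 305 0 0 [139, 139, 141]; 311 254 311 [183, 189, 199]; 317 259 306 [183, 188, 199]; 323 260 305 [180, 185, 195]; 329 259 307 [53, 50, 52]; 335 258 307 [53, 49, 50]; 
64.92829330037188 42.0262970146026 [-0.7281278  21.88859142] 9.357760879466696 [ 0.4 -0.1 -1.7 -0.1 -1.9  0.1  1.6  0.1  1.4 -0.1 -2.6 -0.1 -0.7  0.4]
64.92830397908847 42.026300239107705 [-0.72813676 21.88859146] 9.357760879659187 [ 0.4 -0.1 -1.7 -0.1 -1.9  0.1  1.6  0.1  1.4 -0.1 -2.6 -0.1 -0.7  0.4]
64.92826526498631 42.02628225784879 [-0.72810401 21.8885881 ] 9.357760879400075 [ 0.4 -0.1 -1.7 -0.1 -1.9  0.1  1.6  0.1  1.4 -0.1 -2.6 -0.1 -0.7  0.4]
```

>>> step_arm:
  rows: "0 0 2 0 -1; 0 0 2 0 -1; -5.5 0 2.6 0 -1; -5.5 0 2.6 0 -1; -5 0 3.5 0 -1; -5 0 3.5 0 -1; -4.3 0 4.3 0 -1; -4.3 0 4.3 0 -1; -3.5 0 5 0 -1; -3.5 0 5 0 -1"

```text
clock: 17.9
eef_pos: [470.2, 304.4, 18.5]
eef_rot: [180.0, 0.0, 13.0]
force: [-1.4, -0.3, -1.2]
gripper_width: 48.0
finger_force: 4.0
```

>>> step_arm:
  rows: "-2 0 3.5 0 -1; -2 0 2.5 0 -1; 0 0 0 0 -1; 0 0 0 0 1; 0 0 0 0 1; 0 0 0 0 1; 0 0 0 0 1; 0 0 0 0 1; 0 0 0 0 1; 0 0 0 0 1"

```text
clock: 18.9
eef_pos: [466.7, 303.6, 12.9]
eef_rot: [180.0, 0.0, 13.0]
force: [-0.6, 0.4, -0.4]
gripper_width: 85.7
finger_force: 0.0
```

Run:
```python
from h import *
s=r.snapshot("wrist");e=r.get_state();print(e["eef_pos"],e["force"],e["gripper_width"])
cv2.imwrite("pics/w3.png",s["img"])
o=r.silhouettes("wrist","bottle");m=o[0]["pixels"]
for y in range(90,400,14):
    c=np.where(m[y])[0]; print(y,(c.min(),c.max()) if len(c) else 0,s["img"][y,283].tolist(),end="; ")
```

```text
[466.71903528 303.57984044  12.93999437] [-0.83494866 -1.13872272  0.36329357] 86.12641180299866
90 0 [205, 212, 212]; 104 0 [203, 211, 211]; 118 (np.int64(244), np.int64(312)) [197, 204, 209]; 132 (np.int64(238), np.int64(348)) [248, 255, 255]; 146 (np.int64(237), np.int64(347)) [247, 255, 255]; 160 (np.int64(238), np.int64(346)) [248, 255, 255]; 174 (np.int64(237), np.int64(348)) [251, 255, 255]; 188 (np.int64(238), np.int64(347)) [250, 255, 255]; 202 (np.int64(238), np.int64(347)) [189, 203, 205]; 216 (np.int64(238), np.int64(346)) [187, 201, 203]; 230 (np.int64(238), np.int64(345)) [185, 199, 201]; 244 (np.int64(239), np.int64(344)) [185, 198, 200]; 258 (np.int64(239), np.int64(341)) [183, 196, 199]; 272 (np.int64(240), np.int64(339)) [179, 185, 195]; 286 0 [130, 130, 132]; 300 0 [146, 146, 147]; 314 (np.int64(263), np.int64(308)) [179, 185, 196]; 328 (np.int64(263), np.int64(308)) [51, 46, 47]; 342 0 [67, 122, 149]; 356 0 [50, 47, 46]; 370 0 [49, 45, 46]; 384 0 [52, 49, 48]; 398 0 [27, 26, 26];
```

View pics/w3.png

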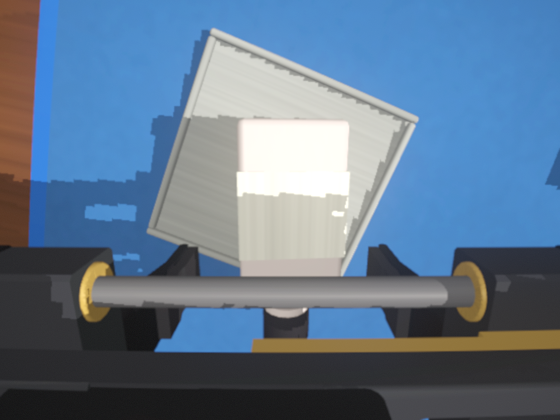

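Run:
```python
from h import *
s=r.snapshot("wrist");e=r.get_state()["eef_pos"];ux=np.array([np.cos(np.radians(13)),np.sin(np.radians(13))]);uy=np.array([ux[1],-ux[0]])
for z in(50,54):
    p=plane(s,[[238,121],[348,121],[238,171],[348,171],[240,260],[342,258]],z)-e[:2]
    print(z,np.c_[p@ux,p@uy].round(1).tolist())
```

```text
50 [[72.3, -19.2], [72.3, 27.8], [50.8, -19.9], [50.8, 28.8], [8.5, -20.4], [9.5, 28.0]]
54 [[72.3, -18.7], [72.3, 27.1], [51.4, -19.4], [51.4, 28.1], [10.2, -19.8], [11.1, 27.3]]
```

>>> step_arm:
  rows: "0 4 -8 0 1; -13 0 0 0 0.3; 0 0 0 0 -1; 0 0 0 0 -1; 0 0 0 0 -1; 0 0 0 0 -1; 0 0 0 0 -1; 0 0 0 0 -1; 0 0 0 0 -1; 0 0 0 0 -1"
  newtons: 6

```text
clock: 20.05
eef_pos: [455.2, 296.7, 21.0]
eef_rot: [180.0, -0.0, 13.0]
force: [2.4, 0.1, -1.0]
gripper_width: 48.1
finger_force: 5.9
```

>>> step_arm:
  rows: "3.9 0 -7 0 -1; 3.9 0 -7 0 -1; 5 0 -6.3 0 -1; 5 0 -6.3 0 -1; 6 0 -5.4 0 -1; 6 0 -5.4 0 -1; 6.8 0 -4.2 0 -1; 6.8 0 -4.2 0 -1; 7.5 0 -3 0 -1; 7.5 0 -3 0 -1"

```text
clock: 21.05
eef_pos: [512.5, 309.9, 72.9]
eef_rot: [180.0, 0.0, 13.0]
force: [0.4, -0.1, -2.0]
gripper_width: 47.7
finger_force: 6.0
```

Run:
```python
from h import *
s=r.snapshot("wrist");e=r.get_state();print(e["eef_pos"],e["force"],e["gripper_width"])
cv2.imwrite("pics/w4.png",s["img"])
```

```text
[513.73317495 310.17239633  73.44238292] [ 0.77220019  1.02339286 -1.10458089] 47.694505005226866
```

View pics/w4.png

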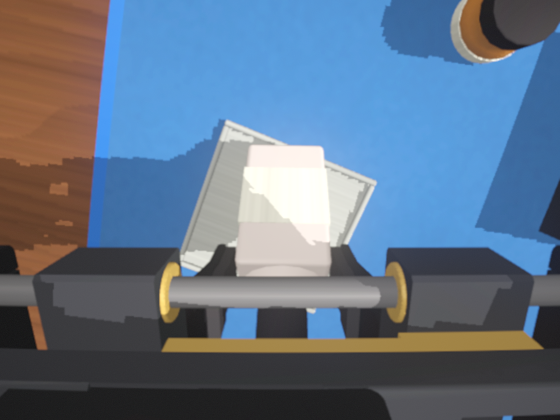

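```bash
cat > wf.py <<'E'
from h import *
from scipy.optimize import least_squares
def wfit(C=None):
    s=r.snapshot("wrist");st=r.get_state();e=st["eef_pos"];ps=np.radians(st["eef_rot"][2]);ux=np.array([np.cos(ps),np.sin(ps),0]);uy=np.array([-np.sin(ps),np.cos(ps),0]);uz=np.array([0,0,1.])
    if C is None:
        m=r.silhouettes("wrist","bottle")[0]["pixels"];im=s["img"].astype(int)
        rows=np.where(m[:275].sum(1)>50)[0];b=rows.min()
        d=np.array([np.median(im[y,270:300,2]-im[y,270:300,1]) for y in range(420)])
        lab=[y for y in range(b,276) if d[y]<5];l0=min(lab) ;l1=max(lab)+1
        def w(y):
            c=np.where(m[y])[0];return c.min(),c.max()+1
        C=[]
        for y,yy in((b,b+4),(l0,l0+3),(l1,l1-3)):
            l,h=w(yy);C+=[[h,y],[l,y]]
    C=np.array(C,float)
    def P(v):
        a,t,o,L,q0,n0=v;d=np.sin(t)*ux-np.cos(t)*uz;n=np.cos(t)*ux+np.sin(t)*uz;g=e+19*uz+q0*uy
        return np.array([g+d*l+n*(24+n0)+uy*q for l in(a,a-L,a-86+L) for q in(-24,24)])
    f=least_squares(lambda v:np.r_[(proj(s,P(v))-C).ravel(),v[2],(v[3]-21.5)/1,v[4]/3,v[5]/8],[80,.5,0,21,0,0])
    print(C.tolist(),"a,th,n0:",f.x[0].round(1),np.degrees(f.x[1]).round(1),f.x[5].round(1),"cost",f.cost.round(1),st["eef_pos"].round(1),st["force"].round(1),st["clock"])
if __name__=="__main__":
    wfit([[323,147],[248,147],[328,168],[245,168],[331,223],[239,223]])
    wfit()
E
python3 wf.py
```

```text
[[323.0, 147.0], [248.0, 147.0], [328.0, 168.0], [245.0, 168.0], [331.0, 223.0], [239.0, 223.0]] a,th,n0: 74.9 32.4 -4.1 cost 4.9 [513.2 309.9  73.1] [ 0.1 -0.9 -2.7] 21.15
[[323.0, 146.0], [248.0, 146.0], [327.0, 168.0], [243.0, 168.0], [330.0, 223.0], [238.0, 223.0]] a,th,n0: 74.8 33.2 -3.9 cost 5.8 [512.5 309.6  72.8] [-0.4  0.8 -2.5] 21.2
```

>>> step_arm:
  rows: "-6 -1 0 0 -1; -12 -1 0 0 -1; -12 -1 0 0 -1; -8 -1 0 0 -1; -3 0 0 0 -1; 0 0 3 0 -1; 0 0 3 0 -1; 0 0 2 0 -1; 0 0 0 0 -1; 0 0 0 0 -1"

```text
clock: 22.25
eef_pos: [471.9, 304.5, 65.1]
eef_rot: [180.0, -0.1, 12.9]
force: [-0.3, 0.0, 4.6]
gripper_width: 47.8
finger_force: 6.0
```

```bash
python3 f.py; python3 -c "
from wf import *
wfit()"
```

```text
[-1.22 -0.33  5.15] [471.5 304.4  64.9] 12.9 47.7 22.45
[[322.0, 149.0], [246.0, 149.0], [325.0, 172.0], [242.0, 172.0], [329.0, 226.0], [237.0, 226.0]] a,th,n0: 73.2 33.0 -5.9 cost 3.2 [471.4 304.5  64.9] [-1.3 -1.6  5.7] 22.5
```

>>> step_arm:
  rows: "5 0 -0.8 0 -1; 5 0 -0.6 0 -1; 5 0 -0.3 0 -1; 5 0 0.2 0 -1; 5 0 0.5 0 -1; 5 0 0.8 0 -1; 5 0 1.1 0 -1; 0 0 0 0 -1; 0 0 0 0 -1; 0 0 0 0 -1"

```text
clock: 23.55
eef_pos: [505.4, 312.3, 64.0]
eef_rot: [180.0, -0.0, 13.0]
force: [1.4, -0.8, 2.7]
gripper_width: 48.0
finger_force: 6.0
```

```bash
python3 f.py; python3 -c "
from wf import *
wfit()"
```

```text
[ 1.79 -1.11  3.04] [505.2 312.3  64. ] 13.0 47.7 23.75
[[319.0, 186.0], [249.0, 186.0], [322.0, 199.0], [245.0, 199.0], [328.0, 234.0], [238.0, 234.0]] a,th,n0: 68.8 12.5 -9.7 cost 2.7 [505.2 312.3  64. ] [ 2.4 -1.1  4.1] 23.8
```

>>> step_arm:
  rows: "3.4 0 0.6 0 -1; 3.4 0 0.7 0 -1; 3.4 0 0.9 0 -1; 3.4 0 1 0 -1; 2.4 0 0.8 0 -1; 0 0 0 0 -1; 0 0 0 0 -1; 0 0 0 0 -1; 0 0 0 0 -1; 0 0 0 0 -1"

```text
clock: 24.85
eef_pos: [520.5, 316.1, 59.7]
eef_rot: [-180.0, 0.0, 13.0]
force: [-0.4, 0.4, -1.4]
gripper_width: 48.1
finger_force: 6.0
```

```bash
python3 f.py; python3 -c "
from wf import *
wfit()"
```

```text
[ 0.15  0.26 -2.19] [520.6 316.   59.8] 13.0 48.1 25.05
[[318.0, 204.0], [250.0, 204.0], [322.0, 213.0], [245.0, 213.0], [327.0, 238.0], [239.0, 238.0]] a,th,n0: 67.5 2.9 -12.0 cost 5.7 [520.7 316.   59.9] [-0.4  0.1 -2.9] 25.1
```

>>> step_arm:
  rows: "0 0 1 0 -1; 0 0 1 0 -1; 0 0 1 0 -1; 0 0 0 0 -1; 0 0 0 0 -1; 0 0 0 0 -1; 0 0 0 0 -1; 0 0 0 0 -1; 0 0 0 0 -1; 0 0 0 0 -1"
  newtons: 5

```text
clock: 26.15
eef_pos: [522.3, 316.0, 57.9]
eef_rot: [-180.0, -0.2, 12.9]
force: [3.2, -0.8, 4.5]
gripper_width: 48.4
finger_force: 5.0
```

```bash
python3 -c "
from wf import *
wfit()"
```

```text
[[317.0, 206.0], [249.0, 206.0], [321.0, 214.0], [245.0, 214.0], [327.0, 238.0], [239.0, 238.0]] a,th,n0: 67.9 1.8 -12.0 cost 4.2 [522.3 316.   57.9] [ 3.9 -1.4  4.9] 26.2
```

>>> step_arm:
  rows: "0 0 -0.5 0 -1; 0 0 0 0 -0.5; 0 0 0 0 0.3; 0 0 0 0 0.5; 0 0 0 0 0.7; 0 0 0 0 1; 0 0 0 0 1; 0 0 0 0 1; 0 0 0 0 1; 0 0 0 0 1"

```text
clock: 27.25
eef_pos: [520.7, 316.0, 57.4]
eef_rot: [-180.0, 0.0, 13.0]
force: [-0.2, -0.4, -0.4]
gripper_width: 86.5
finger_force: 0.0
```

```bash
python3 f.py; python3 -c "
from wf import *
wfit()"
```

```text
[-0.02 -0.01 -0.33] [520.7 316.   57.3] 13.0 86.9 27.45
[[317.0, 202.0], [250.0, 202.0], [322.0, 209.0], [246.0, 209.0], [328.0, 227.0], [240.0, 227.0]] a,th,n0: 69.1 -1.2 -6.5 cost 3.0 [520.7 316.   57.3] [0.  0.4 0. ] 27.5
```

>>> step_arm:
  rows: "0 0 -15 0 1; 0 0 -35 0 1; 0 0 -40 0 1; -8 20 -8 0 1; -15 41.5 0 0 1; -15 41.5 0 0 1; -15 41.5 0 0 1; -15 41.5 0 0 1; -15 41.5 0 0 1; -15 41.5 0 0 1"

```text
clock: 28.55
eef_pos: [485.5, 29.7, 155.8]
eef_rot: [-180.0, -0.0, 12.9]
force: [0.4, -0.4, 1.2]
gripper_width: 87.4
finger_force: 0.0
```

>>> step_arm:
  rows: "-15 41.5 0 0 1; -15 41.5 0 0 1; -15 41.5 0 0 1; -15 41.5 0 0 1; -15 41.5 0 0 1; -15 41.5 0 -1 1; -15 41.5 0 0 1; -15 41.5 0 0 0.3; -8 21 0 0 0; 0 0 0 0 0"

```text
clock: 29.55
eef_pos: [442.2, -326.0, 157.6]
eef_rot: [179.8, 0.0, 13.5]
force: [0.2, -0.4, 0.6]
gripper_width: 70.2
finger_force: 0.0
```

```bash
cat > d.py <<'E'
import sys
from h import *
t=np.array([float(v) for v in sys.argv[1:4]]);st=r.get_state();p=np.radians(st["eef_rot"][2]);d=t-st["eef_pos"]
print("tool dx dy dz",(d[0]*np.cos(p)+d[1]*np.sin(p)).round(1),(d[0]*np.sin(p)-d[1]*np.cos(p)).round(1),(-d[2]).round(1),"yaw",st["eef_rot"][2].round(1),st["gripper_width"].round(1),st["joint_positions"].round(0).tolist())
E
python3 d.py 440.3 -341 31
python3 - <<'E'
from h import *
s=r.snapshot("wrist");o=r.silhouettes("wrist","stylus")
for d in o[:2]:
    q=rect(s,d["pixels"],50);print(d["p"],q,np.round(d["position"]))
    c=plane(s,contour(d["pixels"]),50);print(c[c[:,0].argmax()],c[c[:,0].argmin()])
    p=plane(s,np.argwhere(d["pixels"])[:,::-1],50)
    for x in(420,430,440,450,460,470,480):
        y=p[abs(p[:,0]-x)<2,1]
        if len(y):print(x,y.min().round(1),y.max().round(1))
s=r.snapshot("scene");o=r.silhouettes("scene","bottle");print([(d["p"],d["position"],d["pixels"].sum()) for d in o])
q=contour(o[0]["pixels"]);print(q.min(0),q.max(0),proj(s,[[506,313,124],[506,313,4]]))
E
```

```text
0.63 ((482.345458984375, -329.1705322265625), (158.78668212890625, 18.89528465270996), 14.014762878417969) [299. 170.]
[ 559.34081901 -309.87096141] [ 403.51528109 -340.55444155]
420 -354.6 -335.3
430 -352.2 -332.8
440 -349.6 -330.4
450 -346.8 -327.8
460 -344.3 -325.5
470 -341.6 -323.0
480 -339.2 -319.7
[(0.79, [429.7, 238.8], np.int64(1107))]
[417 213] [444 264] [[438.45280447 214.06162922]
 [427.66732883 255.43670095]]Traceback (most recent call last):
  File "d.py", line 4, in <module>
    print("tool dx dy dz",(d[0]*np.cos(p)+d[1]*np.sin(p)).round(1),(d[0]*np.sin(p)-d[1]*np.cos(p)).round(1),(-d[2]).round(1),"yaw",st["eef_rot"][2].round(1),st["gripper_width"].round(1),st["joint_positions"].round(0).tolist())
                                                                                                                                                             ^^^^^^^^^^^^^^^^^^^^^^^^^
AttributeError: 'float' object has no attribute 'round'
```

```bash
sed -i 's/st\["gripper_width"\].round(1)/st["eef_pos"].round(1)/' d.py; python3 d.py 439.6 -340.5 28
```

```text
tool dx dy dz -10.0 18.3 128.9 yaw 14.0 [ 444.8 -320.3  156.9] [-28.0, 18.0, 71.0, 104.0, -18.0, 71.0, -28.0]
```

>>> step_arm:
  rows: "-5 9 0 0 0; -5 9.3 0 0 0; 0 0 30 0 0; 0 0 35 0 0; 0 0 30 0 0; 0 0 20 0 0; 0 0 10 0 0; 0 0 3.9 0 0; 0 0 0 0 -1; 0 0 0 0 -1"
  newtons: 4

```text
clock: 30.75
eef_pos: [439.7, -341.9, 28.8]
eef_rot: [179.9, -0.1, 13.9]
force: [-0.2, 0.0, -0.8]
gripper_width: 34.4
finger_force: 0.0
```

>>> step_arm:
  rows: "0 0 0 0 -1; 0 0 0 0 -1; 0 0 0 0 -1; 0 0 0 0 -1; 0 0 0 0 -1; 0 0 0 0 -1; 0 0 0 0 -1; 0 0 0 0 -1; 0 0 0 0 -1; 0 0 0 0 -1"

```text
clock: 31.75
eef_pos: [439.2, -341.9, 27.8]
eef_rot: [179.9, -0.0, 13.9]
force: [2.2, 0.0, 5.6]
gripper_width: 18.2
finger_force: 4.0
```

```bash
python3 d.py 439.6 -340.5 28
```

```text
tool dx dy dz 0.8 -1.3 -0.2 yaw 13.9 [ 439.2 -341.9   27.8] [-15.0, 28.0, 61.0, 110.0, -29.0, 59.0, -18.0]
```

>>> step_arm:
  rows: "0 0 -3 0 -1; 0 0 -6 0 -1; 0 0 -10 0 -1; 0 0 -10 0 -1; 0 0 -12 0 -1; 0 0 -12 0 -1; 0 0 -12 0 -1; 0 0 -10 0 -1; 0 0 0 0 -1; 0 0 0 0 -1"
  newtons: 3

```text
clock: 32.75
eef_pos: [439.1, -341.5, 102.7]
eef_rot: [180.0, -0.0, 13.9]
force: [-0.6, -0.1, -1.5]
gripper_width: 18.0
finger_force: 3.0
```

```bash
cat > tip.py <<'E'
from h import *
def tip(cam="wrist",say=True):
    s=r.snapshot(cam);st=r.get_state();o=r.silhouettes(cam,"stylus")
    if not o: print("none");return
    e=st["eef_pos"];ps=np.radians(st["eef_rot"][2]);ux=np.array([np.cos(ps),np.sin(ps),0]);uy=np.array([np.sin(ps),-np.cos(ps),0]);g=e+[0,0,19]
    m=o[0]["pixels"];q=contour(m);gp=proj(s,[g+80*ux])[0]
    c,d=ray(s,q+0.0)
    t=((g-c)@uy)/(d@uy);P=c+d*t[:,None]-g
    u=P@ux;z=P[:,2]
    # far end: points farthest from grip; ball centre ~4 mm inside
    dist=np.hypot(u,z);k=dist.argmax();near=dist>dist.max()-6
    uu,zz=u[near].mean(),z[near].mean()
    print(cam,"p",round(o[0]["p"],2),"pix",q[k],"tip rel grip u,z:",uu.round(1),zz.round(1),"L",np.hypot(uu,zz).round(1),"tilt",np.degrees(np.arctan2(-zz,uu)).round(1),"eef",e.round(1),"F",st["force"].round(1),st["clock"])
if __name__=="__main__":
    tip();tip("scene")
E
python3 tip.py
```

```text
wrist p 0.71 pix [282 274] tip rel grip u,z: 81.3 187.8 L 204.7 tilt -66.6 eef [ 438.8 -341.4  102.4] F [-0.1 -0.4 -0.7] 32.8
scene p 0.65 pix [188 158] tip rel grip u,z: 95.4 -3.0 L 95.4 tilt 1.8 eef [ 438.6 -341.5  102.2] F [-0.2  0.3 -0.6] 32.9
```

>>> step_arm:
  rows: "15 -13 0 0 -1; 28 -25 0 0 -1; 28 -25 0 0 -1; 28 -25 0 0 -1; 28 -25 0 0 -1; 28 -25 0 0 -1; 28 -25 0 0 -1; 20 -18 0 0 -1; 10 -8.5 0 0 -1; 0 0 0 8.5 -1"
  newtons: 10

```text
clock: 33.95
eef_pos: [601.0, -104.9, 102.1]
eef_rot: [180.0, 0.0, 5.5]
force: [-0.6, -0.8, -2.0]
gripper_width: 17.2
finger_force: 10.0
```

>>> step_arm:
  rows: "0 0 0 8.5 -1; 0 0 0 8.5 -1; 0 0 0 8.5 -1; 0 0 0 8.5 -1; 0 0 0 8.5 -1; 0 0 0 8.5 -1; 0 0 0 8.5 -1; 0 0 0 8.5 -1; 0 0 0 8.5 -1; 0 0 0 8.5 -1"

```text
clock: 34.95
eef_pos: [599.6, -107.9, 102.4]
eef_rot: [180.0, -0.1, -80.0]
force: [-0.1, -0.3, -0.2]
gripper_width: 17.0
finger_force: 10.0
```

```bash
python3 d.py 600 -106 41;python3 tip.py
```

```text
tool dx dy dz -1.8 -0.7 61.4 yaw -80.0 [ 599.6 -107.9  102.4] [-47.0, 41.0, 77.0, 99.0, -42.0, 75.0, -131.0]
wrist p 0.65 pix [281 275] tip rel grip u,z: 3196.7 6764.0 L 7481.3 tilt -64.7 eef [ 599.5 -107.9  102.3] F [-0.1 -0.3 -0.2] 35.0
scene p 0.9 pix [208 185] tip rel grip u,z: 85.6 -2.9 L 85.7 tilt 1.9 eef [ 599.7 -107.7  102.4] F [-0.6  0.5 -0.5] 35.1
```

>>> step_arm:
  rows: "-1 0 15 0 -1; -1 0 20 0 -1; 0 0 15 0 -1; 0 0 7 0 -1; 0 0 3 0 -1; 0 0 3 0 -1; 0 0 3 0 -1; 0 0 3 0 -1; 0 0 2 0 -1; 0 0 0 0 -1"
  newtons: 4

```text
clock: 36.15
eef_pos: [600.1, -105.0, 31.9]
eef_rot: [-180.0, -0.1, -79.6]
force: [-1.2, -0.7, 3.4]
gripper_width: 17.7
finger_force: 4.0
```

```bash
python3 d.py 600 -106 41;python3 -c "
from tip import *
tip('scene');tip('top')"
```

```text
tool dx dy dz 1.0 0.3 -9.1 yaw -79.6 [ 600.1 -105.    31.9] [-45.0, 45.0, 72.0, 103.0, -46.0, 69.0, -128.0]
scene p 0.71 pix [217 220] tip rel grip u,z: 80.0 -35.0 L 87.3 tilt 23.6 eef [ 600.1 -105.    31.9] F [ 0.3 -0.4  1.9] 36.2
none
```

>>> step_arm:
  rows: "2 0 -3 0 -1; 5 0 -8 0 -1; 5 0 -9 0 -1; 6.2 0 -8.2 0 -1; 6.4 0 -8.1 0 -1; 7.6 0 -7 0 -1; 7.8 0 -6.8 0 -1; 6.1 0 -4.1 0 -1; 6.1 0 -3.9 0 -1; 0 0 0 0 -1"

```text
clock: 37.35
eef_pos: [609.3, -157.4, 90.2]
eef_rot: [-180.0, -0.1, -79.7]
force: [-0.1, 0.4, -0.6]
gripper_width: 17.9
finger_force: 4.0
```

```bash
python3 d.py 600 -106 41;python3 -c "
from tip import *
tip('scene');tip('top')"
```

```text
tool dx dy dz -52.2 -0.0 49.2 yaw -79.7 [ 609.3 -157.4   90.2] [-39.0, 42.0, 74.0, 97.0, -42.0, 74.0, -126.0]
scene p 0.77 pix [193 198] tip rel grip u,z: 83.7 -36.9 L 91.5 tilt 23.8 eef [ 609.2 -156.6   89.7] F [ 0.4 -0.8 -0.3] 37.4
none
```

>>> step_arm:
  rows: "0 0 15 0 -1; 0 0 25 0 -1; 0 0 15 0 -1; 0 0 6 0 -1; 0 0 5 0 -1; 0 0 0 0 -1; 4 0 -9 0 -1; 4.5 0 -9.3 0 -1; 5.7 0 -8.5 0 -1; 6 0 -8.3 0 -1"

```text
clock: 38.55
eef_pos: [613.4, -176.8, 60.3]
eef_rot: [-179.9, -0.1, -79.6]
force: [-0.4, 0.6, -0.8]
gripper_width: 18.0
finger_force: 4.0
```

>>> step_arm:
  rows: "7 0 -7.5 0 -1; 7.6 0 -7 0 -1; 6 0 -4.5 0 -1; 6.3 0 -4 0 -1; 6.4 0 -3.5 0 -1; 0 0 0 0 -1; 0 0 0 0 -1; 0 0 0 0 -1; 0 0 0 0 -1; 0 0 0 0 -1"

```text
clock: 39.55
eef_pos: [618.9, -208.3, 85.1]
eef_rot: [180.0, -0.0, -79.6]
force: [0.5, -1.1, -0.4]
gripper_width: 18.2
finger_force: 4.0
```

```bash
python3 d.py 600 -106 41;python3 -c "
from tip import *
tip('scene');tip('wrist')"
```

```text
tool dx dy dz -104.0 0.1 44.1 yaw -79.6 [ 618.9 -208.3   85.1] [-32.0, 44.0, 72.0, 93.0, -43.0, 75.0, -123.0]
scene p 0.8 pix [175 194] tip rel grip u,z: 79.0 -29.7 L 84.4 tilt 20.6 eef [ 618.9 -208.3   85.2] F [0.1 0.2 0.2] 39.6
wrist p 0.75 pix [283  43] tip rel grip u,z: 616.3 -2490.7 L 2565.8 tilt 76.1 eef [ 618.9 -208.5   85.3] F [ 0.7  0.2 -1.2] 39.7
```

>>> step_arm:
  rows: "0 0 -25 0 -1; -10 5 -25 0 -1; -34 15 0 0 -1; -38 17 0 0 -1; -38 17 0 0 -1; -38 17 0 0 -1; -38 17 0 0 -1; -38 17 0 0 -1; -38 17 0 0 -1; -26 11 0 0 -1"
  newtons: 10

```text
clock: 40.75
eef_pos: [488.6, 40.7, 101.6]
eef_rot: [177.3, 2.7, -77.7]
force: [-0.3, 0.6, -2.0]
gripper_width: 17.8
finger_force: 10.0
```

>>> step_arm:
  rows: "-15.4 7 0 0 -1; 0 0 0 -8.5 -1; 0 0 0 -8.5 -1; 0 0 0 -8.5 -1; 0 0 0 -8.5 -1; 0 0 0 -8.5 -1; 0 0 0 -8.5 -1; 0 0 0 -8.5 -1; 0 0 0 -8.5 -1; 0 0 0 -3.5 -1"

```text
clock: 41.75
eef_pos: [486.2, 48.6, 98.5]
eef_rot: [-178.1, 3.7, -5.7]
force: [0.7, -0.3, -1.5]
gripper_width: 17.4
finger_force: 10.0
```

```bash
python3 d.py 425 75 24;python3 -c "
from tip import *
s=r.snapshot('wrist');e=r.get_state();m=r.silhouettes('wrist','stylus')[0]['pixels']
q=contour(m);k=q[:,1].argmin();c,d=ray(s,[q[k]]);g=e['eef_pos']+[0,0,19];print(q[k])
ps=np.radians(e['eef_rot'][2]);ux=np.array([np.cos(ps),np.sin(ps),0])
for L in (119,124,128):
  for th in range(10,75,1):
    P=g+L*(np.cos(np.radians(th))*ux-np.sin(np.radians(th))*np.array([0,0,1]))
    if abs(proj(s,[P])[0,1]-q[k,1])<2: print(L,th,proj(s,[P])[0])
"
```

```text
tool dx dy dz -63.5 -20.1 74.5 yaw -5.7 [486.2  48.6  98.5] [-64.0, 12.0, 62.0, 112.0, -14.0, 66.0, -91.0]
[279  43]
119 19 [284.31522202  41.97095924]
119 20 [284.42098082  43.90203863]
124 23 [284.80816447  41.47005849]
124 24 [284.90556712  43.64924472]
128 26 [285.16717235  41.81169156]
128 27 [285.25822285  44.16084243]
```

>>> step_arm:
  rows: "8 14 -12 0 -1; 18 34 -12 0 -1; 18 34 0 0 -1; 18 34 0 0 -1; 18 34 0 0 -1; 18 34 0 0 -1; 18 34 0 0 -1; 12.7 25 0 0 -1; 0 0 0 -8.5 -1; 0 0 0 -8.5 -1"

```text
clock: 42.85
eef_pos: [589.0, -208.5, 105.4]
eef_rot: [-177.2, 3.1, 11.1]
force: [0.2, -0.6, -0.6]
gripper_width: 17.6
finger_force: 10.0
```

>>> step_arm:
  rows: "0 0 0 -8.5 -1; 0 0 0 -8.5 -1; 0 0 0 -8.5 -1; 0 0 0 -8.5 -1; 0 0 0 -8.5 -1; 0 0 0 -8.5 -1; 0 0 0 -8.5 -1; 0 0 0 -8.5 -1; 0 0 0 -8.5 -1; 0 0 0 -2 -1"

```text
clock: 43.85
eef_pos: [589.3, -207.0, 105.8]
eef_rot: [-176.4, -2.2, 89.5]
force: [0.7, 0.2, -1.1]
gripper_width: 17.7
finger_force: 10.0
```

```bash
python3 d.py 590 -206 24
```

```text
tool dx dy dz 1.0 0.7 81.8 yaw 89.5 [ 589.3 -207.   105.8] [-11.0, 26.0, 35.0, 91.0, -16.0, 72.0, 28.0]
```

```bash
cat > d.py <<'E'
import sys
from h import *
from scipy.spatial.transform import Rotation as Ro
def go(*ts):
    st=r.get_state();R=Ro.from_euler("xyz",st["eef_rot"],degrees=True).as_matrix();p=st["eef_pos"]
    print("at",p.round(1),st["eef_rot"].round(1),"F",st["force"].round(1),st["clock"],"q",st["joint_positions"].round(0).tolist());print("R",R.round(3).tolist())
    for t in ts:
        print(t,"->",(R.T@(np.array(t)-p)).round(1));p=np.array(t)
if __name__=="__main__":
    v=list(map(float,sys.argv[1:]));go(*[v[i:i+3] for i in range(0,len(v),3)])
E
python3 d.py 590 -206 27 590 -199 27
```

```text
at [ 589.3 -207.   105.8] [-176.4   -2.2   89.5] F [ 0.7  0.2 -1.1] 43.85 q [-11.0, 26.0, 35.0, 91.0, -16.0, 72.0, 28.0]
R [[0.008, 0.998, -0.062], [0.999, -0.006, 0.039], [0.038, -0.062, -0.997]]
[590.0, -206.0, 27.0] -> [-2.   5.6 78.6]
[590.0, -199.0, 27.0] -> [ 7.  -0.   0.3]
```

>>> step_arm:
  rows: "-1 3 25 0 -1; -1 2.6 30 0 -1; 0 0 18 0 -1; 0 0 5.6 0 -1; 3 0 0 0 -1; 3 0 0 0 -1; 2 0 0 0 -1; 1.5 0 0 0 -1; 1 0 0 0 -1; 0 0 0 0 -1"
  newtons: 4

```text
clock: 44.85
eef_pos: [590.7, -195.5, 28.1]
eef_rot: [-176.5, -2.2, 89.4]
force: [-0.2, -1.9, 0.1]
gripper_width: 18.0
finger_force: 4.0
```

```bash
python3 d.py 590 -199 27; python3 -c "
from tip import *
tip('scene')"
```

```text
at [ 590.7 -195.5   28.1] [-176.5   -2.2   89.4] F [-0.2 -1.9  0.1] 44.85 q [-10.0, 30.0, 33.0, 96.0, -19.0, 64.0, 29.0]
R [[0.01, 0.998, -0.06], [0.999, -0.008, 0.038], [0.038, -0.061, -0.997]]
[590.0, -199.0, 27.0] -> [-3.6 -0.6  1. ]
scene p 0.4 pix [368 296] tip rel grip u,z: 402.1 -143.7 L 427.0 tilt 19.7 eef [ 590.6 -195.5   27.9] F [-0.1 -3.6  1. ] 44.9
```

>>> step_arm:
  rows: "4.5 0 -9 0 -1; 5.4 0 -9 0 -1; 6 0 -8 0 -1; 6.8 0 -7.8 0 -1; 7.6 0 -6.8 0 -1; 8 0 -6.5 0 -1; 6 0 -4 0 -1; 6.2 0 -3.4 0 -1; 0 0 0 0 -1; 0 0 0 0 -1"

```text
clock: 45.95
eef_pos: [594.1, -146.3, 83.6]
eef_rot: [-176.4, -2.2, 89.4]
force: [-1.3, -0.0, -1.2]
gripper_width: 17.9
finger_force: 4.0
```

```bash
python3 d.py 590 -145 80; python3 -c "
from h import *
s=r.snapshot('wrist');e=r.get_state();m=r.silhouettes('wrist','stylus')[0]['pixels']
q=contour(m);print(q[q[:,1].argmin()],m.sum())
from scipy.spatial.transform import Rotation as Ro
R=Ro.from_euler('xyz',e['eef_rot'],degrees=True).as_matrix();g=e['eef_pos']-19*R[:,2]
for th in range(15,75,5):
    t=np.radians(th);print(th,(g+119*(np.cos(t)*R[:,0]+np.sin(t)*R[:,2])).round(1),proj(s,[g+123*(np.cos(t)*R[:,0]+np.sin(t)*R[:,2])])[0].round(),end=';')
s=r.snapshot('scene');o=r.silhouettes('scene','stylus')
for d in o[:2]: q=contour(d['pixels']);print(d['p'],d['pixels'].sum(),q.min(0),q.max(0))
"
```

```text
at [ 594.1 -146.3   83.6] [-176.4   -2.2   89.4] F [-1.3 -0.  -1.2] 45.95 q [-16.0, 25.0, 34.0, 95.0, -16.0, 69.0, 22.0]
R [[0.01, 0.998, -0.062], [0.999, -0.007, 0.039], [0.039, -0.062, -0.997]]
[590.0, -145.0, 80.0] -> [ 1.1 -3.8  3.9]
[281 136] 4723
15 [594.4 -31.3  76.1] [280.  31.];20 [593.7 -34.   66.1] [281.  42.];25 [593.1 -37.6  56.4] [281.  53.];30 [592.5 -42.1  47. ] [281.  64.];35 [591.9 -47.3  38.1] [281.  76.];40 [591.3 -53.3  29.6] [281.  87.];45 [590.8 -60.   21.7] [281.  99.];50 [590.2 -67.4  14.4] [281. 111.];55 [589.8 -75.3   7.8] [281. 122.];60 [589.3 -83.9   1.9] [281. 134.];65 [588.9 -92.9  -3.2] [281. 146.];70 [ 588.6 -102.3   -7.6] [281. 158.];0.58 374 [226 188] [250 219]
0.51 626 [346 270] [370 300]
```

>>> step_arm:
  rows: "0 0 -10 0 -1; 0 0 -25 0 -1; 0 0 -25 0 -1; 10 -4 -15 0 -1; 30 -4 0 0 -1; 38 -4 0 0 -1; 38 -1 0 0 -1; 30 0 0 0 -1; 20 0 0 0 -1; 10 0 0 0 -1"
  newtons: 25

```text
clock: 47.15
eef_pos: [587.2, 29.9, 166.4]
eef_rot: [-176.4, -2.3, 89.6]
force: [0.1, -0.3, -0.7]
gripper_width: 17.2
finger_force: 25.0
```

```bash
python3 d.py 587.2 26.9 140 587.2 26.9 129; python3 -c "
from h import *
s=r.snapshot('wrist');e=r.get_state();m=r.silhouettes('wrist','stylus')[0]['pixels'];cv2.imwrite('pics/w5.png',s['img'])
q=contour(m);k=q[:,1].argmin();print(q[k]);y=q[k,1]
for yy in range(y+2,y+12,3): c=np.where(m[yy])[0];print(yy,c.min(),c.max())
print('start/corner/pred tip px',proj(s,[[582.3,86.2,50],[584.4,-43.8,50],[582.3,86.2,44]]).round(1).tolist())
g=s['img'].astype(int).sum(2)
for yy in range(y-60,y,8):
    print(yy,[int(v) for v in g[yy,240:330:3]])
"
```

```text
at [587.2  29.9 166.4] [-176.4   -2.3   89.6] F [ 0.1 -0.3 -0.7] 47.15 q [-31.0, 17.0, 32.0, 93.0, -12.0, 76.0, 3.0]
R [[0.007, 0.998, -0.062], [0.999, -0.004, 0.04], [0.04, -0.062, -0.997]]
[587.2, 26.9, 140.0] -> [-4.1  1.7 26.2]
[587.2, 26.9, 129.0] -> [-0.4  0.7 11. ]
[281 137]
139 279 286
142 279 286
145 280 285
148 280 285
start/corner/pred tip px [[283.8, 144.0], [286.3, 281.2], [284.1, 143.8]]
77 [333, 246, 239, 235, 238, 243, 239, 239, 244, 242, 239, 242, 241, 239, 244, 247, 249, 244, 241, 242, 240, 240, 243, 241, 243, 246, 248, 246, 242, 243]
85 [336, 239, 239, 243, 239, 243, 241, 239, 236, 241, 242, 239, 243, 244, 242, 245, 246, 246, 249, 249, 248, 246, 246, 248, 245, 250, 251, 250, 251, 248]
93 [349, 255, 240, 241, 243, 245, 241, 245, 245, 241, 243, 244, 245, 248, 246, 247, 251, 253, 250, 252, 251, 254, 255, 251, 253, 255, 256, 255, 252, 251]
101 [344, 303, 247, 246, 247, 246, 246, 247, 248, 251, 248, 251, 252, 254, 255, 256, 256, 254, 254, 255, 256, 259, 259, 260, 262, 260, 260, 261, 261, 262]
109 [346, 260, 245, 250, 248, 248, 249, 248, 253, 250, 258, 255, 254, 255, 255, 257, 263, 261, 263, 262, 261, 263, 267, 268, 266, 270, 267, 270, 271, 272]
117 [348, 304, 245, 246, 247, 250, 250, 250, 255, 252, 251, 261, 264, 263, 265, 278, 279, 302, 315, 344, 342, 346, 380, 384, 382, 385, 409, 412, 412, 457]
125 [351, 387, 481, 480, 481, 479, 483, 486, 490, 490, 493, 489, 490, 488, 492, 494, 492, 623, 662, 655, 655, 656, 651, 656, 654, 650, 648, 658, 655, 658]
133 [351, 332, 485, 483, 483, 512, 523, 522, 487, 490, 488, 487, 490, 489, 491, 486, 488, 623, 662, 655, 655, 657, 651, 658, 654, 651, 648, 657, 654, 658]
```

```bash
python3 -c "
from h import *
s=r.snapshot('wrist');g=s['img'].astype(int).sum(2)
print(plane(s,[[290,129],[290,133]],50).round(1).tolist())
for y in (140,146,152,158,170,182): print(y,[(x,int(g[y,x])) for x in range(258,312,2)])
for y in(146,152,158,170): print(y,plane(s,[[x,y] for x in range(266,304,4)],50).round(1).tolist())
"
```

```text
[[588.1, 97.5], [588.1, 94.1]]
140 [(258, 488), (260, 488), (262, 488), (264, 489), (266, 488), (268, 490), (270, 490), (272, 486), (274, 487), (276, 472), (278, 280), (280, 331), (282, 370), (284, 396), (286, 379), (288, 286), (290, 409), (292, 654), (294, 663), (296, 658), (298, 657), (300, 655), (302, 658), (304, 649), (306, 653), (308, 658), (310, 651)]
146 [(258, 486), (260, 490), (262, 489), (264, 490), (266, 487), (268, 488), (270, 489), (272, 493), (274, 494), (276, 481), (278, 247), (280, 240), (282, 338), (284, 368), (286, 286), (288, 191), (290, 397), (292, 652), (294, 661), (296, 657), (298, 657), (300, 656), (302, 658), (304, 649), (306, 653), (308, 657), (310, 652)]
152 [(258, 484), (260, 484), (262, 485), (264, 486), (266, 491), (268, 493), (270, 494), (272, 492), (274, 492), (276, 481), (278, 273), (280, 241), (282, 341), (284, 370), (286, 284), (288, 192), (290, 399), (292, 652), (294, 661), (296, 660), (298, 657), (300, 658), (302, 659), (304, 651), (306, 654), (308, 657), (310, 654)]
158 [(258, 487), (260, 484), (262, 481), (264, 483), (266, 485), (268, 486), (270,
[... 824 characters left out ...]
8, 651), (300, 657), (302, 661), (304, 654), (306, 655), (308, 660), (310, 656)]
146 [[566.8, 82.9], [570.4, 82.9], [573.9, 82.9], [577.5, 82.9], [581.0, 82.9], [584.6, 82.9], [588.1, 82.9], [591.6, 82.9], [595.1, 82.9], [598.7, 82.9]]
152 [[566.7, 77.7], [570.3, 77.7], [573.9, 77.7], [577.4, 77.7], [581.0, 77.7], [584.5, 77.7], [588.1, 77.7], [591.6, 77.6], [595.2, 77.6], [598.7, 77.6]]
158 [[566.7, 72.4], [570.2, 72.4], [573.8, 72.4], [577.4, 72.4], [581.0, 72.4], [584.5, 72.4], [588.1, 72.4], [591.6, 72.4], [595.2, 72.4], [598.7, 72.4]]
170 [[566.5, 61.7], [570.1, 61.7], [573.7, 61.7], [577.3, 61.7], [580.9, 61.7], [584.5, 61.7], [588.1, 61.7], [591.7, 61.8], [595.2, 61.8], [598.8, 61.8]]
```

>>> step_arm:
  rows: "-2 0.4 12 0 -1; -2.3 0.4 13 0 -1; 0 0 6.3 0 -1; 0 0 1 0 -1; 0 0 1 0 -1; 0 0.2 1 0 -1; -0.2 0.1 1 0 -1; 0 0 0 0 -1; 0 0 0 0 -1; 0 0 0 0 -1"

```text
clock: 48.3
eef_pos: [586.6, 23.6, 130.8]
eef_rot: [-176.5, -2.2, 89.4]
force: [0.2, 0.3, -0.7]
gripper_width: 16.8
finger_force: 25.0
```

>>> step_arm:
  rows: "3 0 0 0 -1; 0 0 1 0 -1; 0 0 0 0 -1; 0 0 1 0 -1; 0 0 0 0 -1; 0 0 0.7 0 -1; 0 0 0 0 -1; 0 0 0 0 -1; 0 0 0 0 -1; 0 0 0 0 -1"

```text
clock: 49.3
eef_pos: [586.4, 26.6, 128.1]
eef_rot: [-176.4, -2.2, 89.4]
force: [0.2, -0.0, -1.6]
gripper_width: 16.9
finger_force: 25.0
```

```bash
python3 d.py 586.6 26.6 128;python3 -c "
from h import *
s=r.snapshot('wrist');g=s['img'].astype(int).sum(2);m=r.silhouettes('wrist','stylus')[0]['pixels'];q=contour(m);print(q[q[:,1].argmin()])
for y in (136,142,146,152): print(y,[(x,int(g[y,x])) for x in range(262,304,2)])
"
```

```text
at [586.4  26.6 128.1] [-176.4   -2.2   89.4] F [ 0.2 -0.  -1.6] 49.3 q [-31.0, 19.0, 31.0, 96.0, -13.0, 72.0, 4.0]
R [[0.01, 0.998, -0.062], [0.999, -0.008, 0.039], [0.039, -0.062, -0.997]]
[586.6, 26.6, 128.0] -> [-0.   0.2  0.1]
[282 136]
136 [(262, 411), (264, 342), (266, 343), (268, 341), (270, 341), (272, 345), (274, 292), (276, 184), (278, 167), (280, 221), (282, 299), (284, 309), (286, 249), (288, 212), (290, 595), (292, 657), (294, 660), (296, 653), (298, 654), (300, 653), (302, 656)]
142 [(262, 486), (264, 487), (266, 483), (268, 481), (270, 481), (272, 485), (274, 397), (276, 193), (278, 238), (280, 307), (282, 344), (284, 367), (286, 358), (288, 270), (290, 591), (292, 654), (294, 660), (296, 655), (298, 655), (300, 654), (302, 655)]
146 [(262, 486), (264, 484), (266, 488), (268, 488), (270, 491), (272, 493), (274, 417), (276, 198), (278, 185), (280, 245), (282, 340), (284, 366), (286, 279), (288, 181), (290, 588), (292, 655), (294, 660), (296, 654), (298, 654), (300, 655), (302, 655)]
152 [(262, 488), (264, 490), (266, 491), (268, 490), (270, 490), (272, 490), (274, 430), (276, 210), (278, 184), (280, 242), (282, 343), (284, 367), (286, 281), (288, 186), (290, 585), (292, 655), (294, 659), (296, 656), (298, 654), (300, 655), (302, 655)]
```

>>> step_arm:
  rows: "0 -0.8 0.8 0 -1; 0 0 0.7 0 -1; 0 0 0 0 -1; 0 0 0 0 -1; -3 0.1 -0.1 0 -1; -4 0.1 -0.16 0 -1; -4 0.1 -0.16 0 -1; -4 0.1 -0.16 0 -1; -4 0.1 -0.16 0 -1; -4 0.1 -0.16 0 -1"

```text
clock: 50.4
eef_pos: [585.9, 3.2, 126.6]
eef_rot: [-176.4, -2.2, 89.4]
force: [-0.1, -0.8, -1.7]
gripper_width: 16.9
finger_force: 25.0
```

>>> step_arm:
  rows: "-4 0.1 0.1 0 -1; -4 0.1 0.1 0 -1; -4 0.1 0.1 0 -1; -4 0.1 0.1 0 -1; -4 0.1 0.1 0 -1; -4 0.1 -0.16 0 -1; -4 0.1 -0.16 0 -1; -4 0.1 -0.16 0 -1; -4 0.1 -0.16 0 -1; -4 0.1 -0.16 0 -1"

```text
clock: 51.4
eef_pos: [586.5, -36.6, 125.4]
eef_rot: [-176.5, -2.2, 89.4]
force: [-0.6, 0.1, 0.4]
gripper_width: 17.0
finger_force: 25.0
```

```bash
python3 d.py 586.6 26.6 128;python3 -c "
from h import *
s=r.snapshot('wrist');g=s['img'].astype(int).sum(2);m=r.silhouettes('wrist','stylus')[0]['pixels'];q=contour(m);print(q[q[:,1].argmin()])
for y in (128,136,142,146,152): print(y,[(x,int(g[y,x])) for x in range(268,300,2)])
"
```

```text
at [586.5 -36.6 125.4] [-176.5   -2.2   89.4] F [-0.6  0.1  0.4] 51.4 q [-26.0, 19.0, 33.0, 96.0, -13.0, 72.0, 10.0]
R [[0.01, 0.998, -0.061], [0.999, -0.008, 0.039], [0.039, -0.062, -0.997]]
[586.6, 26.6, 128.0] -> [63.2 -0.6 -0.2]
[280 134]
128 [(268, 335), (270, 334), (272, 338), (274, 310), (276, 181), (278, 167), (280, 170), (282, 174), (284, 173), (286, 176), (288, 171), (290, 444), (292, 634), (294, 649), (296, 658), (298, 648)]
136 [(268, 336), (270, 334), (272, 335), (274, 317), (276, 191), (278, 197), (280, 315), (282, 359), (284, 381), (286, 358), (288, 225), (290, 392), (292, 633), (294, 645), (296, 656), (298, 649)]
142 [(268, 358), (270, 359), (272, 361), (274, 355), (276, 219), (278, 200), (280, 265), (282, 333), (284, 363), (286, 313), (288, 217), (290, 391), (292, 631), (294, 643), (296, 658), (298, 649)]
146 [(268, 473), (270, 472), (272, 476), (274, 463), (276, 251), (278, 185), (280, 241), (282, 333), (284, 363), (286, 266), (288, 188), (290, 391), (292, 631), (294, 643), (296, 656), (298, 650)]
152 [(268, 477), (270, 477), (272, 478), (274, 470), (276, 274), (278, 181), (280, 239), (282, 336), (284, 362), (286, 273), (288, 189), (290, 365), (292, 629), (294, 640), (296, 655), (298, 649)]
```

>>> step_arm:
  rows: "-4 0.1 -0.16 0 -1; -4 0.1 -0.16 0 -1; -4 0.1 -0.16 0 -1; -4 0.1 -0.16 0 -1; -4 0.1 -0.16 0 -1; -4 0.1 -0.16 0 -1; -4 0.1 -0.16 0 -1; -4 0.1 -0.16 0 -1; -4 0.1 -0.16 0 -1; -4 0.1 -0.16 0 -1"

```text
clock: 52.5
eef_pos: [587.2, -76.7, 125.4]
eef_rot: [-176.4, -2.2, 89.4]
force: [0.5, -0.7, -0.6]
gripper_width: 16.8
finger_force: 25.0
```

>>> step_arm:
  rows: "-4 0.1 -0.16 0 -1; -4 0.1 -0.16 0 -1; -4 0.1 -0.16 0 -1; -4 0.1 -0.16 0 -1; -4 0.1 -0.16 0 -1; -3 0.1 -0.12 0 -1; -1.5 0 -0.06 0 -1; -1 0 -0.04 0 -1; 0 0 0 0 -1; 0 0 0 0 -1"

```text
clock: 53.5
eef_pos: [587.7, -101.8, 125.4]
eef_rot: [-176.5, -2.2, 89.4]
force: [0.0, -0.1, 0.2]
gripper_width: 16.7
finger_force: 25.0
```

```bash
python3 d.py 586.6 26.6 128;python3 -c "
from h import *
s=r.snapshot('wrist');g=s['img'].astype(int).sum(2);m=r.silhouettes('wrist','stylus')[0]['pixels'];q=contour(m);print(q[q[:,1].argmin()])
for y in (128,136,142,146): print(y,[(x,int(g[y,x])) for x in range(268,320,2)])
print([(y,int(g[y,294])) for y in range(120,176,2)])
print(proj(s,[[584.4,-43.8,48],[594.4,-43.8-6,50],[594.4,-43.8+6,50]]).round(1).tolist())
"
```

```text
at [ 587.7 -101.8  125.4] [-176.5   -2.2   89.4] F [ 0.  -0.1  0.2] 53.5 q [-20.0, 21.0, 34.0, 95.0, -14.0, 72.0, 17.0]
R [[0.01, 0.998, -0.061], [0.999, -0.008, 0.039], [0.039, -0.062, -0.997]]
[586.6, 26.6, 128.0] -> [128.4  -2.2   2.5]
[281 134]
128 [(268, 335), (270, 334), (272, 335), (274, 306), (276, 163), (278, 152), (280, 153), (282, 154), (284, 156), (286, 155), (288, 167), (290, 508), (292, 625), (294, 642), (296, 645), (298, 641), (300, 631), (302, 639), (304, 648), (306, 637), (308, 640), (310, 641), (312, 635), (314, 644), (316, 642), (318, 646)]
136 [(268, 335), (270, 339), (272, 339), (274, 317), (276, 173), (278, 180), (280, 307), (282, 352), (284, 371), (286, 340), (288, 206), (290, 177), (292, 179), (294, 178), (296, 180), (298, 183), (300, 184), (302, 184), (304, 184), (306, 185), (308, 187), (310, 190), (312, 189), (314, 192), (316, 192), (318, 194)]
142 [(268, 332), (270, 335), (272, 336), (274, 319), (276, 177), (278, 174), (280, 263), (282, 329), (284, 355), (286, 314), (288, 189), (290, 154), (292, 151), (294, 153), (296, 156), (298, 157), (300, 156), (302, 160), (304, 159), (306, 158), (308, 164), (310, 163), (312, 164), (314, 164), (316, 164), (318, 167)]
146 [(268, 472), (270, 471), (272, 473), (274, 459), (276, 205), (278, 139), (280, 220), (282, 328), (284, 356), (286, 247), (288, 145), (290, 145), (292, 146), (294, 147), (296, 148), (298, 155), (300, 150), (302, 153), (304, 154), (306, 151), (308, 152), (310, 154), (312, 158), (314, 155), (316, 158), (318, 159)]
[(120, 645), (122, 645), (124, 644), (126, 644), (128, 642), (130, 644), (132, 546), (134, 213), (136, 178), (138, 179), (140, 177), (142, 153), (144, 151), (146, 147), (148, 291), (150, 473), (152, 475), (154, 475), (156, 473), (158, 473), (160, 473), (162, 472), (164, 471), (166, 476), (168, 478), (170, 461), (172, 200), (174, 128)]
[[282.6, 142.9], [295.5, 150.9], [295.5, 134.9]]
```

>>> step_arm:
  rows: "-1.2 0 -0.05 0 -1; 0.1 3 -0.18 0 -1; 0.1 4 -0.25 0 -1; 0.1 4 -0.25 0 -1; 0.1 4 -0.25 0 -1; 0.1 4 -0.25 0 -1; 0.1 4 -0.25 0 -1; 0.1 4 -0.25 0 -1; 0.1 4 -0.25 0 -1; 0.1 4 -0.25 0 -1"

```text
clock: 54.6
eef_pos: [623.0, -102.5, 125.3]
eef_rot: [-176.4, -2.2, 89.4]
force: [-0.2, -0.4, -0.7]
gripper_width: 16.5
finger_force: 25.0
```

>>> step_arm:
  rows: "0.1 4 -0.25 0 -1; 0.1 4 -0.25 0 -1; 0.1 4 -0.25 0 -1; 0.1 4 -0.25 0 -1; 0.1 4 -0.25 0 -1; 0.1 4 -0.25 0 -1; 0.1 4 -0.25 0 -1; 0.1 4 -0.25 0 -1; 0.1 4 -0.25 0 -1; 0.1 4 -0.25 0 -1"

```text
clock: 55.6
eef_pos: [663.1, -101.9, 125.4]
eef_rot: [-176.4, -2.2, 89.4]
force: [0.6, 0.0, -0.2]
gripper_width: 17.4
finger_force: 25.0
```

```bash
python3 d.py 667.7 -101.5 128;python3 -c "
from h import *
s=r.snapshot('wrist');g=s['img'].astype(int).sum(2)
for y in (136,140,146): print(y,[(x,int(g[y,x])) for x in range(250,320,2)])
print(proj(s,[[670.4,-42.6,50],[664.4,-42.6,48]]).round(1).tolist())
"
```

```text
at [ 663.1 -101.9  125.4] [-176.4   -2.2   89.4] F [ 0.6  0.  -0.2] 55.6 q [-17.0, 30.0, 33.0, 83.0, -18.0, 76.0, 17.0]
R [[0.01, 0.998, -0.062], [0.999, -0.008, 0.039], [0.039, -0.062, -0.997]]
[667.7, -101.5, 128.0] -> [ 0.6  4.4 -2.8]
136 [(250, 192), (252, 193), (254, 193), (256, 192), (258, 192), (260, 193), (262, 192), (264, 189), (266, 173), (268, 170), (270, 176), (272, 170), (274, 171), (276, 172), (278, 223), (280, 329), (282, 369), (284, 381), (286, 340), (288, 212), (290, 191), (292, 191), (294, 186), (296, 329), (298, 487), (300, 488), (302, 485), (304, 486), (306, 486), (308, 486), (310, 485), (312, 486), (314, 487), (316, 488), (318, 489)]
140 [(250, 186), (252, 185), (254, 190), (256, 190), (258, 184), (260, 187), (262, 187), (264, 185), (266, 186), (268, 182), (270, 186), (272, 183), (274, 185), (276, 183), (278, 256), (280, 314), (282, 348), (284, 367), (286, 348), (288, 235), (290, 175), (292, 180), (294, 173), (296, 330), (298, 489), (300, 492), (302, 488), (304, 485), (306, 481), (308, 480), (310, 481), (312, 484), (314, 485), (316, 488), (318, 492)]
146 [(250, 163), (252, 179), (254, 178), (256, 181), (258, 180), (260, 177), (262, 187), (264, 203), (266, 203), (268, 202), (270, 204), (272, 205), (274, 215), (276, 238), (278, 236), (280, 277), (282, 345), (284, 356), (286, 284), (288, 268), (290, 270), (292, 268), (294, 267), (296, 337), (298, 483), (300, 490), (302, 490), (304, 487), (306, 486), (308, 485), (310, 485), (312, 484), (314, 484), (316, 486), (318, 488)]
[[296.3, 141.1], [288.5, 141.1]]
```

>>> step_arm:
  rows: "0 3 -0.2 0 -1; 0 1.5 -0.1 0 -1; 0 0 -8 0 -1; 0 0 -20 0 -1; -10 -4 -22 0 -1; -38 -16 0 0 -1; -42 -18 0 0 -1; -42 -18 0 0 -1; -42 -18 0 0 -1; -30 -12 0 0 -1"

```text
clock: 56.65
eef_pos: [580.4, -310.8, 173.9]
eef_rot: [-176.5, -2.1, 89.2]
force: [0.5, -0.6, -0.3]
gripper_width: 16.8
finger_force: 25.0
```

>>> step_arm:
  rows: "0 0 0 8.5 -1; 0 0 0 8.5 -1; 0 0 0 8.5 -1; 0 0 0 8.5 -1; 0 0 0 8.5 -1; 0 0 0 8.5 -1; 0 0 0 8.5 -1; 0 0 0 8.5 -1; 0 0 0 7.4 -1; 0 0 0 0 -1"

```text
clock: 57.65
eef_pos: [582.6, -307.0, 173.2]
eef_rot: [-177.0, 2.9, 14.1]
force: [-0.7, 0.3, -0.8]
gripper_width: 16.6
finger_force: 25.0
```

```bash
python3 d.py 580 -305.5 75 580 -305.5 14 580 -305.5 60 439.3 -338 60 439.3 -338 28
```

```text
at [ 582.6 -307.   173.2] [-177.     2.9   14.1] F [-0.7  0.3 -0.8] 57.65 q [-11.0, 32.0, 53.0, 82.0, -25.0, 83.0, -33.0]
R [[0.969, 0.24, -0.061], [0.243, -0.969, 0.039], [-0.05, -0.053, -0.997]]
[580.0, -305.5, 75.0] -> [ 2.8  3.1 98.2]
[580.0, -305.5, 14.0] -> [ 3.1  3.2 60.8]
[580.0, -305.5, 60.0] -> [ -2.3  -2.4 -45.9]
[439.3, -338.0, 60.0] -> [-144.2   -2.3    7.4]
[439.3, -338.0, 28.0] -> [ 1.6  1.7 31.9]
```

>>> step_arm:
  rows: "1 1 20 0 -1; 1 1 40 0 -1; 1 1 26 0 -1; 0 0 12 0 -1; 0 0 12 0 -1; 1 1 12 0 -1; 0 0 12 0 -1; 1 1 12 0 -1; 0 0 8 0 -1; 1 1 4 0 -1"
  newtons: 4

```text
clock: 58.65
eef_pos: [580.0, -304.6, 13.4]
eef_rot: [-176.9, 2.9, 14.2]
force: [0.4, 0.6, 0.7]
gripper_width: 7.3
finger_force: 0.0
```

```bash
python3 d.py 580 -305.5 60; python3 -c "
from h import *
s=r.snapshot('wrist');e=r.get_state();m=r.silhouettes('wrist','stylus')[0]['pixels']
q=contour(m);print(q[q[:,1].argmin()],m.sum())
from scipy.spatial.transform import Rotation as Ro
R=Ro.from_euler('xyz',e['eef_rot'],degrees=True).as_matrix();g=e['eef_pos']-19*R[:,2]
for L in(113,118):
  for th in range(0,65,5):
    t=np.radians(th);print(th,(g+L*(np.cos(t)*R[:,0]+np.sin(t)*R[:,2])).round(1),proj(s,[g+(L+4)*(np.cos(t)*R[:,0]+np.sin(t)*R[:,2])])[0].round(),end=';')
"
```

```text
at [ 580.  -304.6   13.4] [-176.9    2.9   14.2] F [0.4 0.6 0.7] 58.65 q [-9.0, 40.0, 48.0, 91.0, -31.0, 68.0, -29.0]
R [[0.968, 0.242, -0.062], [0.245, -0.969, 0.04], [-0.051, -0.054, -0.997]]
[580.0, -305.5, 60.0] -> [ -2.5  -1.6 -46.5]
[267  85] 4399
0 [ 690.6 -277.9   26.5] [284.  18.];5 [ 689.6 -277.6   16.7] [283.  26.];10 [ 687.7 -277.5    7.1] [283.  34.];15 [ 685.1 -277.6   -2.4] [283.  43.];20 [ 681.6 -278.   -11.7] [283.  52.];25 [ 677.4 -278.6  -20.6] [283.  63.];30 [ 672.4 -279.3  -29. ] [283.  73.];35 [ 666.8 -280.3  -37.1] [283.  84.];40 [ 660.5 -281.5  -44.6] [283.  95.];45 [ 653.6 -282.8  -51.5] [283. 106.];50 [ 646.1 -284.3  -57.7] [283. 117.];55 [ 638.2 -286.   -63.3] [283. 128.];60 [ 629.8 -287.8  -68.2] [283. 139.];0 [ 695.5 -276.6   26.3] [284.   6.];5 [ 694.4 -276.3   16. ] [283.  15.];10 [ 692.5 -276.3    5.9] [283.  24.];15 [ 689.7 -276.4   -4. ] [283.  34.];20 [ 686.1 -276.8  -13.6] [283.  44.];25 [ 681.7 -277.4  -22.9] [283.  55.];30 [ 676.5 -278.2  -31.8] [283.  66.];35 [ 670.6 -279.2  -40.1] [283.  78.];40 [ 664.  -280.4  -48. ] [283.  89.];45 [ 656.8 -281.8  -55.2] [283. 101.];50 [ 649.  -283.4  -61.7] [283. 112.];55 [ 640.7 -285.1  -67.6] [283. 124.];60 [ 632.  -287.   -72.6] [283. 136.];
```

```bash
python3 -c "
from h import *
s=r.snapshot('wrist');cv2.imwrite('pics/w9.png',s['img'])
for d in r.silhouettes('wrist','stylus')[:3]:
    m=d['pixels'];print('w',d['p'],m.sum(),rect(s,m,9));q=contour(m);print(q[q[:,1].argmin()],q[q[:,1].argmax()],q[q[:,0].argmin()],q[q[:,0].argmax()])
    for y in range(q[:,1].min(),q[:,1].max(),12):
        c=np.where(m[y])[0]
        if len(c):print(y,c.min(),c.max(),end='; ')
s=r.snapshot('scene')
for d in r.silhouettes('scene','stylus')[:3]:
    m=d['pixels'];print('s',d['p'],m.sum(),rect(s,m,9));q=contour(m);print(q.min(0),q.max(0))
s=r.snapshot('top')
for d in r.silhouettes('top','stylus')[:3]:
    m=d['pixels'];print('t',d['p'],m.sum(),rect(s,m,9))
st=r.get_state();print(st['gripper_width'],st['finger_force'],st['clock'],st['force'])
"
```

```text
w 0.98 3990 ((612.4537353515625, -290.9320373535156), (110.31534576416016, 20.3664493560791), 16.729595184326172)
[264  86] [281 275] [257 181] [293 245]
86 264 270; 98 261 273; 110 264 272; 122 265 273; 134 266 273; 146 264 277; 158 262 282; 170 260 285; 182 257 290; 194 257 291; 206 257 291; 218 259 291; 230 260 292; 242 261 293; 254 280 285; 266 280 285; s 0.84 303 ((569.1995849609375, -308.4925231933594), (158.2738494873047, 29.356271743774414), 18.987241744995117)
[180 183] [199 218]
0.4077230643443974 0.0 59.05 [ 0.51729794 -0.44039699 -0.17518064]
```

```bash
python3 -c "
from h import *
s=r.snapshot('wrist')
for z in(4,9,14,18,27): print(z,plane(s,[[267,92],[269,122],[273.5,184],[274,194],[275,218],[277,242]],z).round(1).tolist())
for y in(184,194,218,242):
  for z in (9,18): 
    p=plane(s,[[257,y],[292,y]],z);print(y,z,np.linalg.norm(p[1]-p[0]).round(1))
s2=r.snapshot('scene')
for d in r.silhouettes('scene','stylus')[:1]:
    q=contour(d['pixels']);
    for k in (q[:,1].argmin(),q[:,1].argmax(),q[:,0].argmin(),q[:,0].argmax()): print(q[k],plane(s2,[q[k]],9).round(1).tolist())
im=s['img'].astype(int).sum(2)
for x in (272,280,288): print(x,[(y,int(im[y,x])) for y in range(236,420,6)])
"
```

```text
4 [[662.5, -275.4], [647.3, -280.1], [613.7, -290.8], [607.9, -292.5], [593.5, -296.6], [578.6, -301.5]]
9 [[662.4, -275.9], [647.7, -280.5], [614.9, -290.9], [609.3, -292.6], [595.3, -296.6], [580.7, -301.3]]
14 [[662.4, -276.4], [648.1, -280.9], [616.2, -291.0], [610.7, -292.6], [597.0, -296.5], [582.9, -301.2]]
18 [[662.4, -276.8], [648.4, -281.2], [617.1, -291.1], [611.8, -292.7], [598.4, -296.5], [584.6, -301.0]]
27 [[662.4, -277.7], [649.0, -281.9], [619.4, -291.3], [614.2, -292.8], [601.6, -296.4], [588.4, -300.7]]
184 9 20.0
184 18 19.1
194 9 20.2
194 18 19.2
218 9 20.6
218 18 19.7
242 9 21.1
242 18 20.1
[194 185] [[506.9, -339.7]]
[181 216] [[635.9, -284.3]]
[180 208] [[609.9, -308.1]]
[198 191] [[526.2, -311.4]]
272 [(236, 216), (242, 211), (248, 173), (254, 179), (260, 192), (266, 204), (272, 203), (278, 354), (284, 432), (290, 552), (296, 619), (302, 552), (308, 279), (314, 248), (320, 245), (326, 239), (332, 238), (338, 345), (344, 435), (350, 440), (356, 205), (362, 203), (368, 202), (374, 201), (380, 196), (386, 226), (392, 126), (398, 121), (404, 120), (410, 119), (416, 125)]
280 [(236, 224), (242, 221), (248, 208), (254, 206), (260, 207), (266, 208), (272, 203), (278, 354), (284, 402), (290, 433), (296, 413), (302, 387), (308, 279), (314, 246), (320, 242), (326, 237), (332, 233), (338, 348), (344, 437), (350, 438), (356, 203), (362, 200), (368, 201), (374, 199), (380, 197), (386, 225), (392, 126), (398, 124), (404, 122), (410, 121), (416, 118)]
288 [(236, 266), (242, 249), (248, 213), (254, 212), (260, 209), (266, 208), (272, 206), (278, 353), (284, 402), (290, 430), (296, 412), (302, 389), (308, 276), (314, 246), (320, 242), (326, 240), (332, 235), (338, 345), (344, 436), (350, 438), (356, 202), (362, 203), (368, 202), (374, 199), (380, 196), (386, 224), (392, 126), (398, 123), (404, 125), (410, 124), (416, 123)]
```

>>> step_arm:
  rows: "0 0 -20 0 0.2; 0 0 -20 0 0.2; -12 -2 0 -3 0.2; 0 0 0 0 0.2; 0 0 0 0 0.2; 0 0 0 0 0.2; 0 0 0 0 0.2; 0 0 0 0 0.2; 0 0 0 0 0.2; 0 0 0 0 0.2"
  newtons: 25

```text
clock: 60.2
eef_pos: [570.4, -307.8, 55.1]
eef_rot: [-176.8, 2.7, 17.2]
force: [0.3, -0.4, -0.1]
gripper_width: 52.4
finger_force: 0.0
```

```bash
python3 d.py 567 -306 2;python3 -c "
from h import *
s=r.snapshot('wrist');cv2.imwrite('pics/w10.png',s['img'])
m=r.silhouettes('wrist','stylus')[0]['pixels'];q=contour(m)
print(rect(s,m,9))
for y in range(m.any(1).argmax(),420,12):
    c=np.where(m[y])[0]
    if len(c):
        p=plane(s,[[c.min(),y],[c.max()+1,y]],13);print(y,c.min(),c.max(),p.mean(0).round(1),np.linalg.norm(p[1]-p[0]).round(1))
s=r.snapshot('scene');m=r.silhouettes('scene','stylus')[0]['pixels'];q=contour(m);print(rect(s,m,9),q.min(0),q.max(0))
P=lambda o,a:[[o[0]+t*np.cos(a),o[1]+t*np.sin(a),9] for t in(-55,55,100)]
print(proj(s,P((567,-306),np.radians(17.3))).round().tolist())
for d in r.silhouettes('top','stylus')[:2] if r.snapshot('top') else []: print(d['p'],rect(r.snapshot('top'),d['pixels'],9))
"
```

```text
at [ 570.4 -307.8   55.1] [-176.8    2.7   17.2] F [ 0.3 -0.4 -0.1] 60.2 q [-10.0, 36.0, 49.0, 91.0, -28.0, 71.0, -27.0]
R [[0.954, 0.292, -0.062], [0.295, -0.955, 0.039], [-0.047, -0.055, -0.997]]
[567.0, -306.0, 2.0] -> [-0.2  0.2 53.2]
((597.1937255859375, -295.624755859375), (142.95407104492188, 19.33559799194336), 17.67719078063965)
71 279 281 [ 665.2 -274.8] 1.9
83 276 283 [ 658.4 -276.6] 5.0
95 278 283 [ 651.8 -279.3] 3.8
107 278 284 [ 644.9 -281.7] 4.5
119 276 286 [ 637.8 -283.8] 7.1
131 273 289 [ 630.6 -286. ] 11.0
143 270 292 [ 623.3 -288.3] 15.1
155 267 294 [ 615.7 -290.2] 18.5
167 268 295 [ 608.2 -293.2] 18.7
179 268 295 [ 600.4 -295.6] 18.9
191 268 295 [ 592.5 -298. ] 19.1
203 268 295 [ 584.3 -300.5] 19.3
215 269 295 [ 576.1 -303.4] 18.9
227 269 295 [ 567.6 -306. ] 19.1
239 269 295 [ 558.9 -308.7] 19.3
251 270 295 [ 550.1 -311.8] 18.8
263 270 295 [ 540.9 -314.6] 19.0
275 271 294 [ 531.6 -317.4] 17.8
((569.1297607421875, -308.832275390625), (158.65802001953125, 29.816360473632812), 19.77362823486328) [179 183] [199 218]
[[197.0, 188.0], [183.0, 212.0], [177.0, 223.0]]
0.54 ((624.4202270507812, -292.7102966308594), (19.428892135620117, 30.097047805786133), 88.8949203491211)
0.24 ((390.1553955078125, -58.93744659423828), (107.96395874023438, 25.199045181274414), 89.6032485961914)
```

>>> step_arm:
  rows: "0 0 22 0 0.2; 0 0 22 0 -0.1; 0 0 7.5 0 -0.2; 0 0 0 0 -1; 0 0 0 0 -1; 0 0 0 0 -1; 0 0 0 0 -1; 0 0 0 0 -1; 0 0 0 0 -1; 0 0 -3 0 -1"
  newtons: 20

```text
clock: 61.6
eef_pos: [567.2, -305.8, 6.7]
eef_rot: [-176.8, 2.7, 17.2]
force: [0.3, 0.6, 0.7]
gripper_width: 0.7
finger_force: 0.0
```

```bash
python3 d.py 567 -306 80 460 -336 80 460 -336 38; python3 -c "
from h import *
print(r.get_state()['gripper_width'],r.get_state()['finger_force'])"
```

```text
at [ 567.2 -305.8    6.7] [-176.8    2.7   17.2] F [0.3 0.6 0.7] 61.6 q [-9.0, 39.0, 47.0, 93.0, -30.0, 66.0, -26.0]
R [[0.954, 0.292, -0.062], [0.295, -0.955, 0.039], [-0.048, -0.056, -0.997]]
[567.0, -306.0, 80.0] -> [ -3.8  -3.9 -73.1]
[460.0, -336.0, 80.0] -> [-111.    -2.6    5.4]
[460.0, -336.0, 38.0] -> [ 2.   2.3 41.9]
0.690588349462973 0.0
```

```bash
python3 -c "
from h import *
s=r.snapshot('wrist');cv2.imwrite('pics/w11.png',s['img'])
for d in r.silhouettes('wrist','stylus')[:2]:
    m=d['pixels'];print(d['p'],m.sum())
    for y in range(m.any(1).argmax(),420,12):
        c=np.where(m[y])[0]
        if len(c):
            p=plane(s,[[c.min(),y],[c.max()+1,y]],13);print(y,c.min(),c.max(),p.mean(0).round(1),np.linalg.norm(p[1]-p[0]).round(1))
st=r.get_state();print(proj(s,[st['eef_pos'],st['eef_pos']+[0,0,10]]).round().tolist())
im=s['img'].astype(int).sum(2)
for y in (225,240,255,270): print(y,[int(v) for v in im[y,200:370:6]])
"
```

```text
0.83 4538
57 277 283 [ 665. -275.] 3.4
69 274 287 [ 659.9 -276.8] 6.8
81 276 284 [ 654.6 -278.2] 4.4
93 277 284 [ 649.3 -280. ] 4.0
105 277 284 [ 643.8 -281.7] 4.0
117 276 286 [ 638.4 -283.6] 5.5
129 272 290 [ 632.7 -285.4] 9.7
141 269 293 [ 627.  -287.1] 12.8
153 267 296 [ 621.2 -289.1] 15.6
165 264 298 [ 615.1 -290.7] 18.4
177 264 298 [ 609.  -292.6] 18.6
189 263 298 [ 602.7 -294.2] 19.3
201 264 298 [ 596.4 -296.4] 19.0
213 265 298 [ 590.  -298.7] 18.6
225 265 297 [ 583.2 -300.5] 18.3
237 265 298 [ 576.5 -302.8] 19.1
[[284.0, 248.0], [283.0, 256.0]]
225 [402, 404, 406, 401, 402, 400, 403, 405, 407, 406, 411, 233, 224, 224, 230, 238, 220, 551, 551, 550, 553, 556, 552, 553, 554, 553, 552, 549, 548]
240 [401, 401, 404, 402, 403, 403, 404, 407, 409, 410, 416, 261, 220, 222, 224, 227, 213, 554, 553, 551, 552, 550, 550, 549, 551, 550, 551, 552, 551]
255 [214, 220, 219, 219, 220, 219, 223, 223, 223, 224, 226, 171, 195, 214, 217, 218, 181, 216, 240, 241, 242, 243, 245, 246, 247, 246, 249, 247, 249]
270 [212, 217, 217, 214, 218, 219, 222, 224, 224, 225, 256, 480, 211, 216, 207, 215, 206, 502, 233, 234, 235, 234, 235, 237, 236, 234, 236, 236, 237]
```

>>> step_arm:
  rows: "-1 -1 -20 0 0.2; -1 -1 -18 0 0.2; 0 0 0 0 0.2; 0 0 0 0 0.2; 0 0 0 0 0.2; 0 0 0 0 0.2; 0 0 0 0 0.2; 0 0 0 0 0.2; 0 0 0 0 0.2; 0 0 0 0 0.2"

```text
clock: 62.7
eef_pos: [567.2, -306.1, 44.8]
eef_rot: [-176.8, 2.7, 17.2]
force: [0.5, 0.1, 0.1]
gripper_width: 52.2
finger_force: 0.0
```

```bash
python3 d.py 567 -306 2;python3 -c "
from h import *
s=r.snapshot('wrist');cv2.imwrite('pics/w12.png',s['img'])
m=r.silhouettes('wrist','stylus')[0]['pixels']
for y in range(m.any(1).argmax(),420,12):
    c=np.where(m[y])[0]
    if len(c):
        print(y,c.min(),c.max(),[(plane(s,[[c.min(),y],[c.max()+1,y]],z).mean(0).round(1).tolist(),np.linalg.norm(np.diff(plane(s,[[c.min(),y],[c.max()+1,y]],z),axis=0)).round(1)) for z in(0,18)])
im=s['img'].astype(int).sum(2)
for y in (200,215,230,245,260,270): print(y,[int(v) for v in im[y,200:370:5]])
st=r.get_state();print(proj(s,[st['eef_pos']]).round())
"
```

```text
at [ 567.2 -306.1   44.8] [-176.8    2.7   17.2] F [0.5 0.1 0.1] 62.7 q [-10.0, 36.0, 49.0, 92.0, -28.0, 70.0, -27.0]
R [[0.954, 0.292, -0.062], [0.295, -0.955, 0.039], [-0.047, -0.055, -0.997]]
[567.0, -306.0, 2.0] -> [ 1.9  2.2 42.7]
66 281 286 [([665.6, -274.1], np.float64(3.7)), ([664.2, -275.5], np.float64(3.4))]
78 280 287 [([658.9, -276.2], np.float64(5.0)), ([658.0, -277.5], np.float64(4.6))]
90 281 287 [([652.1, -278.6], np.float64(4.4)), ([651.8, -279.7], np.float64(4.1))]
102 282 287 [([645.2, -281.1], np.float64(3.8)), ([645.4, -281.9], np.float64(3.5))]
114 280 288 [([638.1, -283.0], np.float64(5.8)), ([638.8, -283.7], np.float64(5.4))]
126 277 292 [([630.9, -285.5], np.float64(10.4)), ([632.2, -286.0], np.float64(9.6))]
138 274 295 [([623.5, -287.8], np.float64(14.5)), ([625.4, -288.1], np.float64(13.4))]
150 271 298 [([616.0, -290.1], np.float64(18.7)), ([618.5, -290.2], np.float64(17.2))]
162 270 298 [([608.3, -292.1], np.float64(19.5)), ([611.4, -292.1], np.float64(18.0))]
174 270 298 [([600.4, -294.5], np.float64(19.7)), ([604.2, -294.3], np.float64(18.2))]
186 270 
[... 1051 characters left out ...]
, 395, 392, 418, 534, 534, 532, 530, 467, 397, 399, 398, 401, 392, 274, 278, 281, 285, 290, 535, 542, 540, 541, 539, 539, 538, 539, 544, 542, 538, 542, 541, 538]
245 [531, 535, 532, 240, 234, 522, 522, 537, 537, 467, 397, 400, 396, 398, 395, 271, 276, 280, 284, 288, 537, 540, 539, 540, 545, 544, 540, 531, 532, 328, 233, 538, 538, 538]
260 [526, 360, 175, 179, 214, 212, 186, 532, 532, 423, 403, 404, 400, 401, 403, 270, 276, 279, 283, 288, 538, 542, 542, 544, 543, 545, 542, 253, 242, 243, 228, 212, 277, 539]
270 [166, 170, 208, 208, 201, 187, 184, 537, 539, 415, 401, 396, 401, 405, 410, 269, 277, 285, 286, 287, 539, 546, 544, 545, 545, 544, 542, 238, 236, 236, 243, 242, 206, 207]
[[283. 248.]]
```

>>> step_arm:
  rows: "1 1 22 0 0; 0.9 1.2 15 0 -0.2; 0 0 5 0 -0.3; 0 0 1.7 0 -0.35; 0 0 0 0 -1; 0 0 0 0 -1; 0 0 0 0 -1; 0 0 0 0 -1; 0 0 0 0 -1; 0 0 0 0 -1"
  newtons: 10

```text
clock: 63.8
eef_pos: [567.1, -306.0, 1.2]
eef_rot: [-176.8, 2.7, 17.2]
force: [-0.0, 0.3, -1.2]
gripper_width: 0.5
finger_force: 0.0
```

>>> step_arm:
  rows: "0 0 0 0 0; 0 0 0 0 0; 0 0 0 0 0; 0 0 0 0 0; 0 0 2 0 -0.2; 0 0 2.5 0 -1; 0 0 2.5 0 -1; 0 0 0 0 -1; 0 0 0 0 -1; 0 0 0 0 -1"
  newtons: 10

```text
clock: 64.8
eef_pos: [566.5, -305.7, -5.9]
eef_rot: [-176.8, 2.7, 17.2]
force: [0.6, 0.2, -1.2]
gripper_width: 17.4
finger_force: 10.0
```

>>> step_arm:
  rows: "-1 -1 -15 0 -1; -1 -1.5 -25 0 -1; -1 -1 -26 0 -1; -15 -0.5 0.7 0 -1; -30 -0.8 1.5 0 -1; -32 -1 1.6 0 -1; -23 -0.8 1.1 0 -1; -11 -0.4 0.5 0 -1; 0 0 0 3.2 -1; 0 0 0 0 -1"
  newtons: 20

```text
clock: 65.8
eef_pos: [459.8, -334.8, 60.7]
eef_rot: [-177.0, 2.8, 13.9]
force: [0.1, 0.5, -0.9]
gripper_width: 17.2
finger_force: 20.0
```

```bash
python3 d.py 459 -334.8 60 459 -334.8 40 459 -334.8 30;python3 -c "
from h import *
s=r.snapshot('wrist');m=r.silhouettes('wrist','stylus')[0]['pixels']
a=[]
for y in range(m.any(1).argmax(),300,20):
    c=np.where(m[y])[0]
    if len(c):
        print(y,c.min(),c.max(),plane(s,[[c.min(),y],[c.max()+1,y]],80).mean(0).round(1).tolist())
o=r.silhouettes('wrist','rest')[0];print(o['p'],rect(s,o['pixels'],6))
st=r.get_state();print(st['gripper_width'],st['finger_force'])
"
```

```text
at [ 459.8 -334.8   60.7] [-177.     2.8   13.9] F [ 0.1  0.5 -0.9] 65.8 q [-11.0, 28.0, 54.0, 103.0, -24.0, 67.0, -24.0]
R [[0.969, 0.238, -0.061], [0.24, -0.97, 0.039], [-0.05, -0.053, -0.997]]
[459.0, -334.8, 60.0] -> [-0.7 -0.1  0.7]
[459.0, -334.8, 40.0] -> [ 1.   1.1 19.9]
[459.0, -334.8, 30.0] -> [ 0.5  0.5 10. ]
52 280 283 [559.9, -310.8]
72 277 286 [551.8, -312.8]
92 278 286 [543.6, -315.1]
112 279 285 [535.0, -317.2]
132 272 292 [526.2, -319.3]
152 267 297 [517.1, -321.5]
172 263 300 [507.6, -323.6]
192 263 300 [497.8, -326.0]
212 265 300 [487.8, -329.0]
232 265 300 [477.3, -331.6]
252 266 299 [466.3, -334.3]
272 266 299 [454.9, -337.1]
0.83 ((475.6741638183594, -350.6900329589844), (95.4922866821289, 23.90627098083496), 16.11088752746582)
17.28836477185151 19.975476264953613
```

>>> step_arm:
  rows: "0.3 0.5 10 0 -1; 0.3 0.6 10 0 -1; 0.2 0.5 6 0 -1; 0 0 3.5 0 -1; 0 0 0 0 -1; 0 0 0 0 0; 0 0 0 0 0; 0 0 0 0 0; 0 0 0 0 0; 0 0 0 0 0"
  newtons: 10

```text
clock: 66.95
eef_pos: [458.9, -335.2, 30.9]
eef_rot: [-177.0, 2.9, 14.0]
force: [-0.5, 0.1, -0.8]
gripper_width: 42.3
finger_force: 0.0
```

```bash
python3 d.py 459 -334.8 120;python3 -c "
from h import *
s=r.snapshot('wrist');m=r.silhouettes('wrist','stylus')[0]['pixels']
for y in range(m.any(1).argmax(),300,20):
    c=np.where(m[y])[0]
    if len(c):
        print(y,c.min(),c.max(),plane(s,[[c.min(),y],[c.max()+1,y]],50).mean(0).round(1).tolist())
print(r.get_state()['gripper_width'])
"
```

```text
at [ 458.9 -335.2   30.9] [-177.     2.9   14. ] F [-0.5  0.1 -0.8] 66.95 q [-9.0, 30.0, 53.0, 104.0, -26.0, 64.0, -23.0]
R [[0.969, 0.239, -0.061], [0.241, -0.97, 0.039], [-0.05, -0.053, -0.997]]
[459.0, -334.8, 120.0] -> [ -4.3  -5.  -88.8]
54 280 282 [558.2, -311.1]
74 276 285 [550.1, -312.8]
94 278 284 [541.8, -315.1]
114 277 285 [533.2, -317.2]
134 271 292 [524.3, -319.6]
154 267 297 [515.2, -322.1]
174 263 299 [505.6, -324.0]
194 264 300 [495.9, -326.8]
214 265 299 [485.8, -329.4]
234 265 299 [475.2, -332.0]
254 265 299 [464.2, -334.7]
274 267 299 [452.8, -338.0]
42.87887483905792
```

>>> step_arm:
  rows: "-0.5 -0.6 -10 0 0.2; -1 -1 -20 0 0.2; -1 -1.2 -22 0 0.2; -1 -1.2 -22 0 0.2; -0.8 -1 -14 0 0.2; 0 0 0 0 0.2; 0 0 0 0 0.2; 0 0 0 0 0.2; 0 0 0 0 0.2; 0 0 0 0 0.2"

```text
clock: 68.05
eef_pos: [458.5, -334.6, 118.4]
eef_rot: [-176.9, 2.9, 14.0]
force: [0.2, 0.2, 0.4]
gripper_width: 52.4
finger_force: 0.0
```

```bash
python3 -c "
from h import *
s=r.snapshot('wrist')
q=rect(s,r.silhouettes('wrist','stylus')[0]['pixels'],50);print(q)
s=r.snapshot('scene');q=contour(r.silhouettes('scene','bottle')[0]['pixels']);print(q.min(0),q.max(0))
print(r.get_state()['clock'],r.close_job())
"
```

```text
((481.9816589355469, -329.8945007324219), (156.71177673339844, 18.199094772338867), 14.290543556213379)
[417 212] [446 265]
the job is handed in; nothing more can be done
68.25 None
```

I handed the job in at 68.25 s: the bottle is standing in the tray, the seam was drawn from the long leg's free end round the corner to the short leg's end at about 4 cm/s, and the stylus is back in both saddles; on the way back it slipped out of the gripper onto the bench and I picked it up again, and I did not recheck the bystander objects before handing in.

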